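Fetch the tea carton from behind the jar and the tin and weigh it

ROBOT

A 6-joint arm with a two-finger parallel gripper is mounted at the origin on the work surface. World frame = base frame: x ahead of the robot, y to its left, z up, the work surface at z = 0. Lengths are in m, angles in degrees, forces in N, time in s.
With the tool pointing down it reaches from about 0.35 to 0.95 m from the base axis. Payload 17.4 kg.
Tool frame: the origin (TCP) lies at the very end of the fingers, on their centre line; the grasp point (between the pads) lies 19 mm behind it; y points along the fingers, x is the direction in which the jaws open and shut, and the axes are right-handed (so a half turn about y gives the same grasp; the last joint's range is limited). The gripper opens to 93 mm and grips with 3 to 60 N. Pads are 15 mm wide; open, the fingers measure 128 mm over their backs; the gripper's body (75 mm by 188 mm) begins 65 mm behind the grasp point.
Start: joints at [-73.843, 6.646, 82.598, -0, 90.757, -2.166], TCP at [0.212, -0.641, 0.219] pointing down, gripper open.
Joint ranges: [-162.19, 162.19], [-47.58, 125.68], [4.15, 143.07], [-65.23, 245.23], [0.69, 171.88], [-170.13, 170.13]. Speed limits (degrees/s): [108.29, 108.29, 127.2, 180, 180, 180].

INTERFACE

Orientations are given as a 3x3 rotation matrix whose columns are the frame's x, y, z axes.
In Python, from bench import * gives the robot as it stands.
- The arm moves only by the tool play_rows, never from a script. Its argument "increments" is a list of rows, each a list of 5 numbers: the closure in counts, from 0 (fully open) to 255 (shut), then the shift along the tool's x, y, z in m, then the turn about the tool's y in rad. In form: [[hand, dx, dy, dz, roll], ...]. A call has 1 to 5 rows; each row is the pose to reach, as a shift and turn from the pose commanded when the call began, along the tool's axes at that moment; what a row does not reach only later rows make up. A row lasts 1/10 s, in which the tool goes at most 50 mm and 8.59 degrees, less where a joint would pass 70% of its speed; a pose out of reach is approached as far as the arm can. A call with a gripper value outside its range is refused whole. The fingers move at their own pace and stop on an object; "grip_force" is the grip in N (left out, the last holds). Time passes only in rows, so rows that repeat a pose let the fingers close. It gives the time, the measured TCP pose, the force and the opening at its end, in the units of the state.
- sense(): the state, without advancing time (a new reading comes with each control period).
- grab_frame(name): name is "scene" or "top"; returns the picture (420x560x3 uint8, red, green, blue); there is no depth.
- camera_params(name): a dict with "fx", "fy", "cx", "cy" (pixels), "extrinsics" (4x4, takes a point from camera to world coordinates). Camera axes: x right, y up, looking along -z (the intrinsics and any distortion apply to the point x, -y, -z); pixel columns grow to the right and rows downward; lengths in m; the calibration is good to about 2 mm. A picture is of the moment at which its call begins. camera_params takes no time and is no camera call.
- close_job(): hands the job in, once; it reports no verdict.
Trained networks look in the newest picture that a camera, given by its name, has taken for a name from the list of things; names that differ only in an ending like _2 or _b are one class to them, and where a whole thing is asked for, a point or a joint stands for the part that bears it (a point fixed in the world has none). Each returns a list of dicts, best first, with "conf" (0 to 1); they miss things now and then, are a little off and sometimes report something else, mostly with a low value. They report only what shows in the picture. A call takes as long as a camera call.
- search_frame(camera, label): "centre" ([column, row] in pixels, amid what is visible of it).
- silhouettes(camera, label): "pixels" (420x560 bool, what is visible of it) and "centre" ([column, row] in pixels, amid what is visible of it).
- mark_of(camera, label): "centre" ([column, row] in pixels: a listed point, or the origin of a listed thing).
The state is a dict: "time": time; "joints": joint angles; "dq": joint speeds; "joint_torque": joint torques, N m; "ee_pos": TCP position; "tcp_rot": TCP orientation; "contact_force": force on the tool from outside, world axes, zero at the start; "moment": the same for the moment, N m; "grip_width": opening from 0.0 (shut) to 1.0 (fully open).
Only numpy, scipy, OpenCV 4.12 (cv2) and the standard library are available. Lean on these libraries where they do the work, as an engineer would, in place of code of your own. Each camera call takes 0.05 s, during which the arm holds its last target.

TASK

The tea carton at the back of the roller lane has to be weighed, but a jar and a tin stand on the rollers in front of it: first stand them both in the wooden side tray. Then roll the carton along the rollers all the way to the end stop without lifting it on the way, lift it off there and set it in the middle of the scale's pan, and finally put the jar and the tin back on the rollers, each upright where it stood at the start. Set everything down gently and leave the glass jar, the mug and the calculator alone.

Things in the scene. Friction and masses are not known exactly. Their poses are not given: they have to be found in the camera images.
- lane: Fixed level roller lane, 275 mm long; free steel rollers with slight drag (released things stay put). Origin: on the counter under the middle of the end stop's inner face; +x along the lane to its back (away from the robot), z up. Roller tops 40 mm up; rails 76 mm apart inside, 96 outside, 4 mm above roller tops. End stop: plate at x -10 to 0 mm, top 62 mm above the counter
- lane_cover (a point): Middle of the front edge of the fixed clear cover over the back of the lane, on its top face, 121 mm above the counter (underside 116), 210 mm from the end stop. The cover is 96 mm wide, open at front and sides, on two thin posts at its rear corners; the lane's low back wall is 275 mm from the stop. The carton's rear half, under the cover, cannot be gripped or lifted from above
- jar: Round white ceramic jar with a blue band and lid with small knob, diameter 56 mm, body 70 mm high, 88 mm to the top of the knob, about 0.3 kg. Origin: centre of its underside, z up. Starts on the rollers in one of the two places in front of the carton (centre about 40 or 118 mm from the end stop)
- tin: Square steel tin, 56 x 56 mm, 68 mm high, with a round cap of 38 mm diameter on top (80 mm in all), about 0.25 kg. Origin: centre of its underside, z up, x and y square to its sides (within 0.1 rad of the lane's at the start). Starts on the rollers in the other of the two places
- carton: Brown cardboard tea carton, pale paper band, 90 mm long (x, along the lane) x 56 wide (y) x 60 high, 0.2 to 0.4 kg. Origin: centre of its underside, z up. Starts on the rollers at the back, centre about 210 mm from the end stop; its front 40 to 50 mm stick out from the cover and can be gripped across the 56 mm. At the end stop its centre is 45 mm from the stop
- tray: Fixed shallow side tray of light wood, 210 mm (x) x 130 mm (y) outside, walls 5 mm thick and 14 mm high, inner floor 5 mm above the counter. Origin: centre of its underside, z up. It stands on one side of the lane, the scale on the other
- scale: Fixed red counter scale with a round dial on its front (-x side). Its flat steel pan, 160 mm (x) x 150 mm (y), is rigid and has its top 140 mm above the counter. Origin: on the counter, straight under the middle of the pan, z up
- glassjar: Bystander: clear glass jar with a ball-knobbed lid, diameter 98 mm, 121 mm high, behind the work. Origin: centre of its underside
- mug: Bystander: blue ceramic mug, diameter 76 mm, 85 mm high, behind the work. Origin: centre of its underside
- calculator: Bystander: grey desk calculator, 75 x 115 x 17 mm, lying flat beyond the lane. Origin: centre of its underside

How it is judged (in metres and radians):
On the way, in this order (a step that is already met when the one before it is completed fails the run):
1. jar and tin both stand upright in the side tray, let go (x of jar in the frame of tray between -0.1 and 0.1 m and y of jar in the frame of tray between -0.06 and 0.06 m and height (world z) of each of jar, tin below 0.01 m and angle between each of jar, tin's own z axis and vertical below 0.1 rad and contact force between each of jar, tin and the fingers below 0.5 N and x of tin in the frame of tray between -0.1 and 0.1 m and y of tin in the frame of tray between -0.06 and 0.06 m), for 0.2 s.
2. carton on the rollers, up against the end stop (within 6 mm) (x of carton in the frame of lane between 0.03 and 0.051 m and y of carton in the frame of lane between -0.02 and 0.02 m and height (world z) of carton below 0.046 m and angle between carton's own z axis and vertical below 0.1 rad), for 0.1 s.
3. carton set in the middle of the scale's pan, let go (horizontal distance between carton and scale below 0.015 m and height (world z) of carton between 0.134 and 0.146 m and angle between carton's own z axis and vertical below 0.1 rad and contact force between carton and the fingers below 0.5 N), for 0.2 s.
At the end, for the whole second after the job is handed in: The carton stands on its underside on the scale's pan, its centre within 15 mm of the pan's middle; the jar and the tin stand upright on the rollers, each within 15 mm of where it stood at the start; all released and at rest (horizontal distance between carton and scale below 0.015 m and height (world z) of carton between 0.134 and 0.146 m and angle between each of carton, jar, tin's own z axis and vertical below 0.1 rad and linear speed of each of carton, jar, tin below 0.02 m/s and distance of each of jar, tin from where it was at the start of the episode below 0.015 m); the robot touches nothing.
It fails at once if a bystander (glass jar, mug or calculator) moved by more than 20 mm (distance of any of glassjar, mug, calculator from where it was at the start of the episode above 0.02 m).
It fails at once if jar or tin tipped over, or carton tipped over (angle between any of jar, tin, carton's own z axis and vertical above 0.8 rad).
It fails at once if carton lifted off the rollers by more than 15 mm over the lane before it was rolled near the end stop (z of carton in the frame of lane between 0.055 and 0.1 m and x of carton in the frame of lane between 0.095 and 0.26 m and y of carton in the frame of lane between -0.04 and 0.04 m).
It fails at once if a thing dropped or banged down (over 60 N on tray, lane or scale) (contact force between any of jar, tin and tray above 60 N or contact force between any of jar, tin and lane above 60 N or contact force between carton and scale above 60 N).
It also fails if it takes over 136 s, if anything falls off the work surface, if the arm or the gripper's body presses on something with over 40 N, if the wrist force passes 120 N, or if a joint passes its speed limit or range.

## Working session

There is one attempt and no reset: what is moved stays moved. The work goes in short steps, Python scripts to look and compute and a tool call to move; the robot and the scene stay as the last step left them, time stands still between calls to the robot, and variables do not carry over. Pictures are saved under pics/ and viewed, and the job is handed in when it is done.

Besides the shell and the picture viewer there is one more tool, called after "Emit:" in YAML: its name, and indented under it one key for each argument. play_rows: Moves the arm, as the interface text tells. Its arguments: {"type":"object","properties":{"increments":{"type":"array","items":{"type":"array","items":{"type":"number"}}},"grip_force":{"type":"number"}},"required":["increments"]}

```bash
ls; mkdir -p pics
python3 - <<'E'
from bench import *
import cv2,numpy as np
s=sense();print(s)
for n in("scene","top"):
    f=grab_frame(n);cv2.imwrite(f"pics/{n}0.png",f[:,:,::-1]);p=camera_params(n);print(n,p)
E
```

```text
pics
{'time': 0.0, 'joints': array([-7.38448197e+01,  6.67502907e+00,  8.26355574e+01,  1.10480259e-03,
        9.07567468e+01, -2.16667381e+00]), 'dq': array([-0.0609915 ,  0.05635082,  0.00968934, -0.01183758,  0.05505569,
       -0.00307848]), 'joint_torque': array([ 1.11926579e-04, -7.21267104e+01, -6.22605371e+01,  7.79780676e-02,
        2.38371792e-02, -7.11691450e-05]), 'ee_pos': array([ 0.21211959, -0.64058946,  0.21789658]), 'tcp_rot': array([[ 3.14354619e-01, -3.08464694e-04,  9.49305577e-01],
       [-9.49304901e-01,  1.13414635e-03,  3.14354764e-01],
       [-1.17361880e-03, -9.99999309e-01,  6.36970981e-05]]), 'contact_force': array([0.40905396, 0.29472134, 0.26322375]), 'moment': array([-0.00164266, -0.01117211, -0.01818322]), 'grip_width': 0.9986152820453396}
scene {'fx': 504.55575024805717, 'fy': 504.55575024805717, 'cx': 279.6377186061699, 'cy': 213.2407171284466, 'extrinsics': array([[ 0.03666448, -0.8090419 ,  0.58660628,  1.22328875],
       [ 0.99920863,  0.03873815, -0.00902595, -0.00508823],
       [-0.01542167,  0.58647299,  0.80982196,  0.93309812],
       [ 0.        ,  0.        ,  0.        ,  1.        ]])}
top {'fx': 476.08007644445007, 'fy': 476.08007644445007, 'cx': 273.397039434691, 'cy': 215.97209099422284, 'extrinsics': array([[-0.01584934,  0.99510017, -0.0975933 ,  0.5366332 ],
       [-0.99987004, -0.01606146, -0.00138823,  0.0191037 ],
       [-0.00294892,  0.09755861,  0.99522541,  1.18404041],
       [ 0.        ,  0.        ,  0.        ,  1.        ]])}
```

View pics/scene0.png

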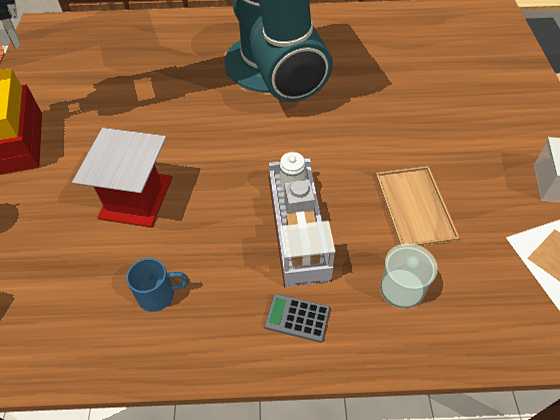

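View pics/top0.png

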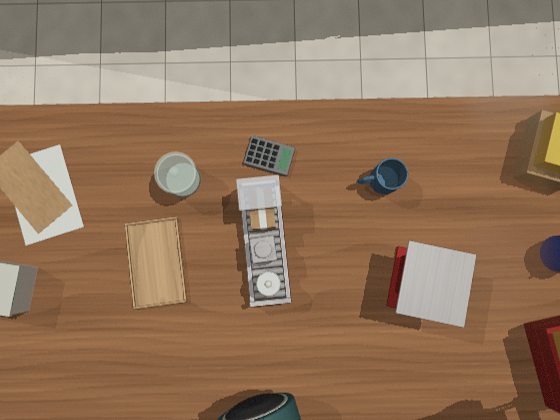

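```bash
cat > h.py <<'E'
from bench import *
import cv2,numpy as np
def ray(n,uv):
    p=camera_params(n);E=p['extrinsics']
    d=np.array([(uv[0]-p['cx'])/p['fx'],-(uv[1]-p['cy'])/p['fy'],-1.0])
    return E[:3,3],E[:3,:3]@d
def at(n,uv,z):
    o,d=ray(n,uv);return (o+d*(z-o[2])/d[2])
def proj(n,P):
    p=camera_params(n);E=p['extrinsics'];q=(np.atleast_2d(P)-E[:3,3])@E[:3,:3]
    return np.c_[p['cx']+p['fx']*q[:,0]/-q[:,2],p['cy']-p['fy']*q[:,1]/-q[:,2]]
def tri(uvs):
    A=np.zeros((3,3));b=np.zeros(3)
    for n,uv in uvs:
        o,d=ray(n,uv);d=d/np.linalg.norm(d);M=np.eye(3)-np.outer(d,d);A+=M;b+=M@o
    return np.linalg.solve(A,b)
E
python3 - <<'E'
from h import *
np.set_printoptions(precision=4,suppress=True)
Z=dict(lane=0,lane_cover=.121,jar=.04,tin=.04,carton=.04,tray=0,scale=0,glassjar=0,mug=0,calculator=0)
for n in("scene","top"):
    grab_frame(n)
    for l in Z:
        for r in mark_of(n,l)[:2]:
            print(n,l,round(r['conf'],2),np.array(r['centre']),at(n,r['centre'],Z[l])[:2])
    for l in ['lane','jar','tin','carton','tray','scale']:
        r=silhouettes(n,l)
        if r:
            m=r[0]['pixels'];np.save(f'{n}_{l}.npy',m)
            ys,xs=np.where(m);print('sil',n,l,round(r[0]['conf'],2),len(r),xs.min(),xs.max(),ys.min(),ys.max())
print(sense()['time'])
E
```

```text
scene lane_cover 0.7 [300.8 224.3] [0.6637 0.0443]
scene lane_cover 0.7 [403.2 289.4] [0.8132 0.2181]
scene jar 0.8 [292.  181.7] [0.4887 0.0364]
scene tin 0.71 [301.1 208.1] [0.5647 0.0526]
scene carton 0.88 [304.3 245. ] [0.6607 0.0533]
scene tray 0.78 [414.9 213.8] [0.5636 0.312 ]
scene scale 0.88 [134.9 199.1] [ 0.4903 -0.3321]
scene scale 0.45 [414.5 210.6] [0.5547 0.3129]
scene glassjar 0.93 [401.3 288.1] [0.749 0.248]
scene mug 0.91 [157.6 295.2] [ 0.7429 -0.2524]
scene mug 0.47 [401.7 289.9] [0.7531 0.248 ]
scene calculator 0.64 [299.2 319.3] [0.8084 0.0345]
sil scene lane 0.73 1 269 334 159 286
sil scene jar 0.62 1 279 304 152 185
sil scene tin 0.83 2 284 314 180 213
sil scene carton 0.56 1 286 319 211 266
sil scene tray 0.76 2 375 458 166 246
sil scene scale 0.92 1 73 170 128 227
top lane 0.96 [270.8 300.8] [0.4435 0.0305]
top lane 0.16 [268.9 155.4] [0.8069 0.0297]
top lane_cover 0.83 [259.4 208.7] [0.6578 0.0518]
top jar 0.64 [267.8 283.8] [0.4868 0.0366]
top tin 0.76 [262.  249.1] [0.5694 0.0493]
top carton 0.86 [260.7 212.5] [0.6577 0.0512]
top tray 0.92 [157.4 261.1] [0.545  0.3099]
top scale 0.78 [413.2 284.3] [ 0.4782 -0.3207]
top glassjar 0.67 [181.9 179.8] [0.748  0.2498]
top glassjar 0.28 [260.7 208. ] [0.6733 0.0522]
top mug 0.68 [382.6 181.2] [ 0.7362 -0.2553]
top calculator 0.57 [262.5 154.5] [0.8095 0.0459]
sil top lane 0.78 1 237 290 175 305
sil top jar 0.92 1 255 281 271 295
sil top tin 0.73 1 251 275 235 261
sil top carton 0.83 1 250 275 207 229
sil top tray 0.78 1 124 187 216 308
sil top scale 0.74 1 387 474 241 325
1.8
```

```bash
cat > fit.py <<'E'
from h import *
from scipy.optimize import minimize
def box(x0,x1,y0,y1,z0,z1): return np.array([[x,y,z] for x in(x0,x1) for y in(y0,y1) for z in(z0,z1)])
def pose(P,q):
    c,s=np.cos(q[2]),np.sin(q[2]);R=np.array([[c,-s,0],[s,c,0],[0,0,1]])
    return P@R.T+np.array([q[0],q[1],0])
S=4
def render(n,parts,q):
    m=np.zeros((420*S,560*S),np.uint8)
    for P in parts:
        h=cv2.convexHull(((proj(n,pose(P,q))+.5)*S-.5).astype(np.float32))
        cv2.fillConvexPoly(m,np.round(h*16).astype(np.int32),1,shift=4)
    return m
def fit(parts,masks,q0,step=(.01,.01,.05)):
    up={n:cv2.resize(m.astype(np.uint8),None,fx=S,fy=S,interpolation=cv2.INTER_NEAREST) for n,m in masks.items()}
    def cost(q):
        c=0
        for n,m in up.items():
            r=render(n,parts,q);c+=1-(r&m).sum()/max(1,(r|m).sum())
        return c
    sim=np.array([q0]+[np.array(q0)+np.eye(3)[i]*step[i] for i in range(3)])
    r=minimize(cost,q0,method='Nelder-Mead',options=dict(initial_simplex=sim,xatol=1e-4,fatol=1e-5,maxiter=150))
    return r.x,r.fun
E
python3 - <<'E'
from fit import *
np.set_printoptions(precision=4,suppress=True)
ld=lambda l,ns=("scene","top"):{n:np.load(f'{n}_{l}.npy') for n in ns}
tray=[box(-.105,.105,-.065,.065,0,.014)]
lane=[box(-.01,.275,-.048,.048,0,.044),box(-.01,0,-.048,.048,0,.062),box(.21,.28,-.048,.048,.116,.121)]
pan=[box(-.08,.08,-.075,.075,.136,.14)]
for ns in (("scene","top"),("scene",),("top",)):
    print('tray',fit(tray,ld('tray',ns),[.55,.31,.1]))
    print('lane',fit(lane,ld('lane',ns),[.45,.032,.1]))
# pan by brightness/greyness
pm={}
for n in("scene","top"):
    f=cv2.imread(f'pics/{n}0.png').astype(int);m=np.load(f'{n}_scale.npy')
    m=m&(f.max(2)-f.min(2)<30)&(f.max(2)>120);m=cv2.morphologyEx(m.astype(np.uint8),cv2.MORPH_CLOSE,np.ones((5,5)));pm[n]=m
for ns in (("scene","top"),("scene",),("top",)):
    print('pan',fit(pan,{n:pm[n] for n in ns},[.485,-.325,0.1]))
E
```

```text
tray (array([0.5443, 0.3134, 0.1166]), np.float64(0.06459474740782234))
lane (array([0.4537, 0.0314, 0.0873]), np.float64(0.6951053698509835))
tray (array([0.5445, 0.3134, 0.116 ]), np.float64(0.0434736024428789))
lane (array([0.4569, 0.0316, 0.0876]), np.float64(0.36433185639156906))
tray (array([0.544 , 0.3134, 0.1196]), np.float64(0.02076070146006448))
lane (array([0.4524, 0.0313, 0.0873]), np.float64(0.3192278100300763))
pan (array([ 0.4871, -0.3298, -0.2275]), np.float64(0.07163141106380821))
pan (array([ 0.4871, -0.3299, -0.2273]), np.float64(0.040264788048099076))
pan (array([ 0.4873, -0.33  , -0.2218]), np.float64(0.031202407933709875))
```

Run:
```python
from fit import *
np.set_printoptions(precision=4,suppress=True)
img=[];
for n,(x,y,w,h) in dict(scene=(255,145,95,145),top=(225,170,80,140)).items():
    f=cv2.imread(f'pics/{n}0.png')[y:y+h,x:x+w];k=4
    f=cv2.resize(f,None,fx=k,fy=k,interpolation=cv2.INTER_CUBIC)
    g=f.copy()
    q=[.4535,.0314,.0873]
    def dr(P,c):
        uv=(proj(n,pose(np.array(P,float),q))-[x,y]+.5)*k
        cv2.polylines(g,[uv.astype(np.int32)],True,c,1)
    for z,c in((.044,(0,0,255)),(0,(0,255,255))): dr([[-.01,-.048,z],[-.01,.048,z],[.275,.048,z],[.275,-.048,z]],c)
    dr([[-.01,-.048,.062],[-.01,.048,.062],[0,.048,.062],[0,-.048,.062]],(255,0,0))
    dr([[.21,-.048,.121],[.21,.048,.121],[.275,.048,.121],[.275,-.048,.121]],(0,255,0))
    img.append(np.hstack([f,g]) )
cv2.imwrite('pics/z1.png',img[0]);cv2.imwrite('pics/z2.png',img[1])
```

```text
(no output)
```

View pics/z1.png

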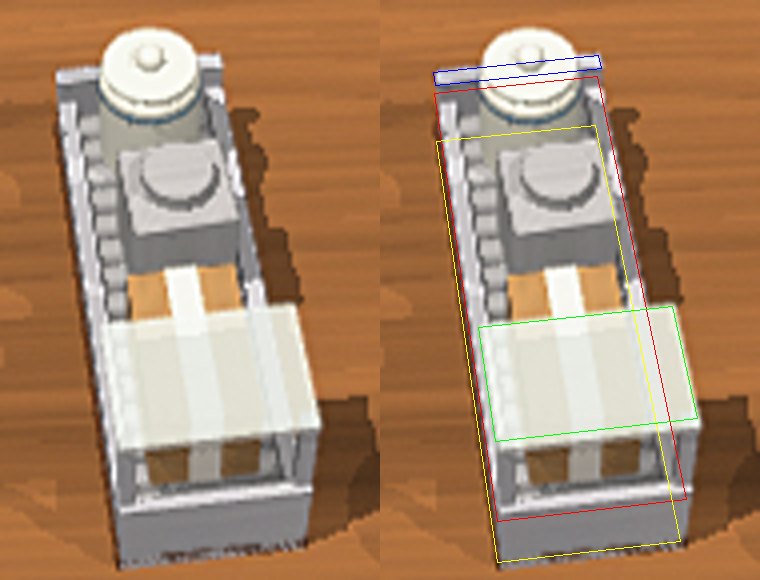

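View pics/z2.png

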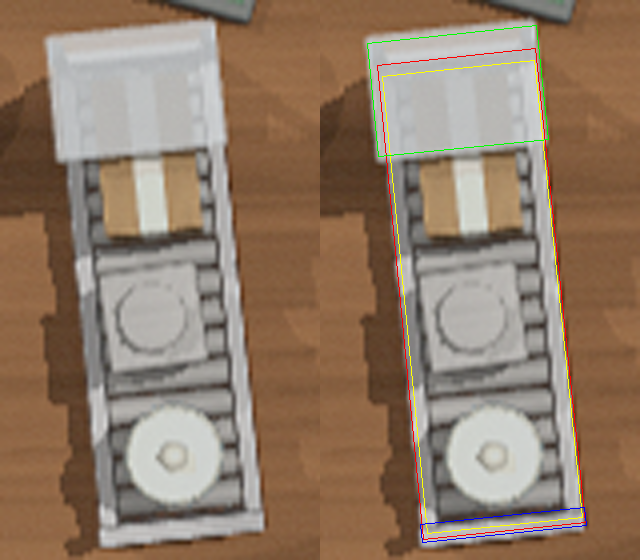

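```bash
cat > objfit.py <<'E'
from fit import *
def cyl(r,z0,z1):
    a=np.linspace(0,2*np.pi,40,endpoint=False);return np.vstack([np.c_[r*np.cos(a),r*np.sin(a),0*a+z] for z in(z0,z1)])
def jarm(z): return [cyl(.028,z,z+.07),cyl(.007,z+.07,z+.088)]
def tinm(z): return [box(-.028,.028,-.028,.028,z,z+.068),cyl(.019,z+.068,z+.08)]
def carm(z): return [box(-.045,.045,-.028,.028,z,z+.06)]
def fit2(parts,masks,ign,q0,step=(.005,.005,.05)):
    up=lambda m:cv2.resize(m.astype(np.uint8),None,fx=S,fy=S,interpolation=cv2.INTER_NEAREST)
    M={n:up(m) for n,m in masks.items()};I={n:1-up(m) for n,m in ign.items()}
    def cost(q):
        c=0
        for n,m in M.items():
            r=render(n,parts,q)&I[n] if n in I else render(n,parts,q)
            mm=m&I[n] if n in I else m
            c+=1-(r&mm).sum()/max(1,(r|mm).sum())
        return c
    sim=np.array([q0]+[np.array(q0)+np.eye(3)[i]*step[i] for i in range(3)])
    r=minimize(cost,q0,method='Nelder-Mead',options=dict(initial_simplex=sim,xatol=1e-4,fatol=1e-5,maxiter=150))
    return r.x,r.fun
E
python3 - <<'E'
from objfit import *
np.set_printoptions(precision=4,suppress=True)
ld=lambda l,ns=("scene","top"):{n:np.load(f'{n}_{l}.npy') for n in ns}
c=ld('carton');t=ld('tin');j=ld('jar');l=ld('lane')
def lf(q):
    d=np.array(q[:2])-[.4525,.0314];a=.087;return np.array([d[0]*np.cos(a)+d[1]*np.sin(a),-d[0]*np.sin(a)+d[1]*np.cos(a)])
for ns in (("scene","top"),("scene",),("top",)):
    q,f=fit2(jarm(.04),{n:j[n] for n in ns},{n:t[n] for n in ns},[.488,.0366,0]);print('jar',ns,q,f,lf(q))
    q,f=fit2(tinm(.04),{n:t[n] for n in ns},{n:c[n] for n in ns},[.567,.045,.1]);print('tin',ns,q,f,lf(q))
E
```

```text
jar ('scene', 'top') [ 0.4914  0.0359 -0.0173] 0.12987776472358348 [0.0391 0.0011]
tin ('scene', 'top') [0.5692 0.046  0.103 ] 0.15672758050141256 [0.1176 0.0044]
jar ('scene',) [0.4887 0.0358 0.0237] 0.053763440860215006 [0.0364 0.0013]Traceback (most recent call last):
  File "<stdin>", line 9, in <module>
  File "objfit.py", line 18, in fit2
    r=minimize(cost,q0,method='Nelder-Mead',options=dict(initial_simplex=sim,xatol=1e-4,fatol=1e-5,maxiter=150))
    res = _minimize_neldermead(fun, x0, args, callback, bounds=bounds,
                               **options)
    fxcc = func(xcc)
    fx = function(np.copy(x), *(wrapper_args + args))
  File "objfit.py", line 13, in cost
    r=render(n,parts,q)&I[n] if n in I else render(n,parts,q)
      ~~~~~~^^^^^^^^^^^
  File "fit.py", line 11, in render
    h=cv2.convexHull(((proj(n,pose(P,q))+.5)*S-.5).astype(np.float32))
                       ~~~~^^^^^^^^^^^^^
  File "h.py", line 10, in proj
    p=camera_params(n);E=p['extrinsics'];q=(np.atleast_2d(P)-E[:3,3])@E[:3,:3]
ValueError: time passes only in moves, steps and waits
```

```bash
cat > go.py <<'E'
import sys
from bench import *
import numpy as np
# usage: x y z yaw  (yaw=lane-like yaw; tool x = (sin yaw,-cos yaw))
s=sense();p=s['ee_pos'];R=s['tcp_rot']
x,y,z,yaw=map(float,sys.argv[1:5])
d=np.array([x,y,z])-p
cur=np.arctan2(R[1,0],R[0,0]);tgt=yaw-np.pi/2
print('t',round(s['time'],2),'p',p.round(4),'yaw',round(cur+np.pi/2,4),'tilt',R[2,1].round(5),'w',round(s['grip_width'],3),'F',s['contact_force'].round(1))
print('dx dy dz',(R.T@d).round(4),'roll',round(-(tgt-cur),4))
E
python3 go.py 0.4905 0.036 0.2 0.09
sed -i 's/p=camera_params(n)/p=CP(n)/' h.py; sed -i '2a import functools\nCP=functools.lru_cache(None)(camera_params)' h.py
```

```text
t 1.8 p [ 0.2122 -0.6408  0.2187] yaw 0.3198 tilt -1.0 w 1.002 F [ 0.1 -1.2 -0.5]
dx dy dz [-0.555   0.0187  0.477 ] roll 0.2298
```

Emit:
play_rows:
  increments:
    - [0,-0.037,0,0.032,0.05]
    - [0,-0.074,0,0.064,0.1]
    - [0,-0.111,0,0.096,0.15]
    - [0,-0.148,0,0.128,0.2]
    - [0,-0.185,0,0.16,0.23]
  grip_force: 20

```text
time: 2.3
ee_pos: [0.3062, -0.4131, 0.2187]
tcp_rot: [[0.087, 0.0, 0.996], [-0.996, -0.0, 0.087], [0.0, -1.0, 0.0]]
contact_force: [1.4, -0.0, 0.3]
grip_width: 0.999
```

```bash
python3 go.py 0.4905 0.036 0.2 0.09
```

```text
t 2.3 p [ 0.3062 -0.4131  0.2187] yaw 0.0873 tilt -1.0 w 0.999 F [ 1.4 -0.   0.3]
dx dy dz [-0.4313  0.0186  0.2228] roll -0.0027
```

Emit:
play_rows:
  increments:
    - [0,-0.043,0,0.022,0]
    - [0,-0.086,0,0.044,0]
    - [0,-0.13,0,0.067,0]
    - [0,-0.173,0,0.09,0]
    - [0,-0.216,0,0.112,0]

```text
time: 2.8
ee_pos: [0.3984, -0.1878, 0.219]
tcp_rot: [[0.089, 0.001, 0.996], [-0.996, -0.0, 0.089], [0.001, -1.0, 0.001]]
contact_force: [0.9, -0.5, -0.0]
grip_width: 1.002
```

Emit:
play_rows:
  increments:
    - [0,-0.043,0,0.022,0]
    - [0,-0.086,0,0.044,0]
    - [0,-0.13,0,0.067,0]
    - [0,-0.173,0,0.09,0]
    - [0,-0.21,0,0.11,0]

```text
time: 3.3
ee_pos: [0.4893, 0.0318, 0.2189]
tcp_rot: [[0.091, 0.001, 0.996], [-0.996, 0.0, 0.091], [-0.0, -1.0, 0.001]]
contact_force: [-0.1, -0.5, 0.1]
grip_width: 1.002
```

```bash
python3 go.py 0.4905 0.036 0.066 0.09
```

```text
t 3.3 p [0.4893 0.0318 0.2189] yaw 0.0907 tilt -1.0 w 1.002 F [-0.1 -0.5  0.1]
dx dy dz [-0.004   0.1529  0.0015] roll 0.0007
```

Emit:
play_rows:
  increments:
    - [0,-0.004,0.03,0.001,0]
    - [0,-0.004,0.06,0.001,0]
    - [0,-0.004,0.09,0.001,0]
    - [0,-0.004,0.12,0.001,0]
    - [0,-0.004,0.15,0.001,0]

```text
time: 3.8
ee_pos: [0.4894, 0.0335, 0.0676]
tcp_rot: [[0.09, 0.0, 0.996], [-0.996, 0.0, 0.09], [0.0, -1.0, 0.0]]
contact_force: [0.5, 0.4, 0.1]
grip_width: 1.0
```

```bash
python3 - <<'E'
from h import *
a=[cv2.resize(grab_frame("scene")[130:330,200:400],None,fx=2,fy=2),cv2.resize(grab_frame("top")[150:350,180:380],None,fx=2,fy=2)]
cv2.imwrite('pics/g1.png',np.hstack(a)[:,:,::-1])
E
python3 go.py 0.4905 0.036 0.066 0.09
```

```text
t 3.9 p [0.4875 0.0334 0.0651] yaw 0.0898 tilt -0.99998 w 0.999 F [-0.5 -0.6 -0.4]
dx dy dz [-0.0023 -0.0009  0.0032] roll -0.0002
```

View pics/g1.png

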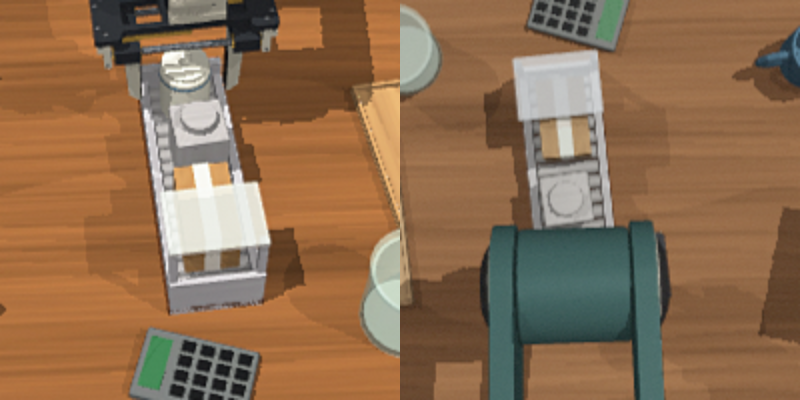

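The fingers straddle the jar's lid at about (185, 75) of the left view; nothing has been touched. Closing now.

Emit:
play_rows:
  increments:
    - [40,-0.002,0,0.001,0]
    - [70,-0.002,0,0.001,0]
    - [90,-0.002,0,0.001,0]
    - [100,-0.002,0,0.001,0]
    - [110,-0.002,0,0.001,0]

```text
time: 4.4
ee_pos: [0.4905, 0.0354, 0.0693]
tcp_rot: [[0.09, 0.001, 0.996], [-0.996, -0.0, 0.09], [0.0, -1.0, 0.001]]
contact_force: [0.6, 0.5, -0.2]
grip_width: 0.619
```

Emit:
play_rows:
  increments:
    - [130,0,0,0,0]
    - [130,0,0,0,0]
    - [130,0,0,0,0]

```text
time: 4.7
ee_pos: [0.4906, 0.0355, 0.0691]
tcp_rot: [[0.09, 0.001, 0.996], [-0.996, -0.0, 0.09], [0.0, -1.0, 0.001]]
contact_force: [0.0, -0.5, 6.2]
grip_width: 0.598
```

```bash
python3 go.py 0.4905 0.036 0.066 0.09
```

```text
t 4.7 p [0.4906 0.0355 0.0691] yaw 0.0897 tilt -1.0 w 0.598 F [ 0.  -0.5  6.2]
dx dy dz [-0.0006  0.0031 -0.    ] roll -0.0003
```

Emit:
play_rows:
  increments:
    - [130,0,-0.006,0,0]
    - [130,0,-0.018,0,0]
    - [130,0,-0.034,0,0]
    - [130,0,-0.045,0,0]
    - [130,0,-0.05,0,0]

```text
time: 5.2
ee_pos: [0.4908, 0.0355, 0.1206]
tcp_rot: [[0.09, 0.002, 0.996], [-0.996, 0.0, 0.09], [0.0, -1.0, 0.002]]
contact_force: [-0.2, -0.0, -1.8]
grip_width: 0.597
```

```bash
python3 go.py 0.4943 0.3076 0.12 0.09
```

```text
t 5.2 p [0.4908 0.0355 0.1206] yaw 0.0898 tilt -1.0 w 0.597 F [-0.2 -0.  -1.8]
dx dy dz [-0.2707  0.0007  0.0278] roll -0.0002
```

Emit:
play_rows:
  increments:
    - [130,-0.015,0,0.0,0]
    - [130,-0.045,0,0.004,0]
    - [130,-0.08,0,0.008,0]
    - [130,-0.118,0,0.012,0]
    - [130,-0.156,0,0.016,0]

```text
time: 5.7
ee_pos: [0.492, 0.1937, 0.1189]
tcp_rot: [[0.089, 0.0, 0.996], [-0.996, 0.0, 0.089], [-0.0, -1.0, 0.0]]
contact_force: [0.3, -1.1, -2.4]
grip_width: 0.598
```

Emit:
play_rows:
  increments:
    - [130,-0.038,0,0.004,0]
    - [130,-0.07,0,0.008,0]
    - [130,-0.095,0,0.011,0]
    - [130,-0.11,0,0.012,0]
    - [130,-0.115,0,0.012,0]

```text
time: 6.2
ee_pos: [0.4937, 0.3088, 0.1185]
tcp_rot: [[0.091, -0.0, 0.996], [-0.996, -0.0, 0.091], [0.0, -1.0, -0.0]]
contact_force: [-0.3, -0.3, -2.3]
grip_width: 0.598
```

```bash
python3 go.py 0.4943 0.3076 0.0341 0.09
python3 - <<'E'
from h import *
a=[cv2.resize(grab_frame("scene")[130:330,300:500],None,fx=2,fy=2),cv2.resize(grab_frame("top")[150:350,80:280],None,fx=2,fy=2)]
cv2.imwrite('pics/g2.png',np.hstack(a)[:,:,::-1])
E
```

```text
t 6.2 p [0.4937 0.3088 0.1185] yaw 0.0909 tilt -1.0 w 0.598 F [-0.3 -0.3 -2.3]
dx dy dz [0.0012 0.0844 0.0006] roll 0.0009
```

View pics/g2.png

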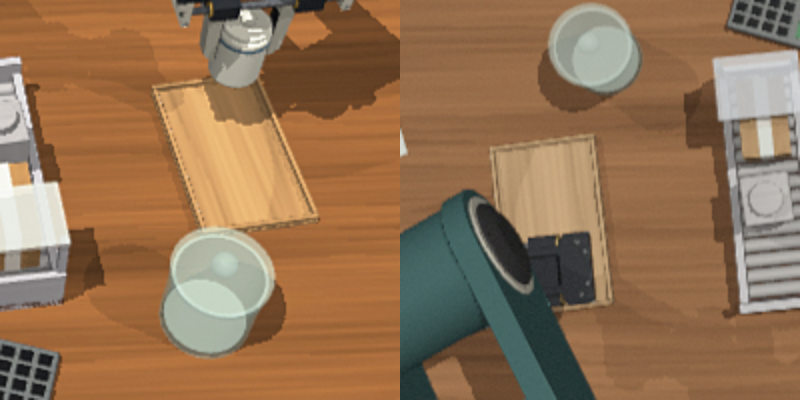

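The jar hangs upright above the robot end of the tray. Lowering.

Emit:
play_rows:
  increments:
    - [130,0,0.02,0,0]
    - [130,0,0.042,0,0]
    - [130,0,0.062,0,0]
    - [130,0,0.074,0,0]
    - [130,0,0.078,0,0]

```text
time: 6.8
ee_pos: [0.4936, 0.3068, 0.0396]
tcp_rot: [[0.089, -0.001, 0.996], [-0.996, -0.001, 0.089], [0.001, -1.0, -0.001]]
contact_force: [-0.5, -0.2, -1.6]
grip_width: 0.597
```

Emit:
play_rows:
  increments:
    - [130,0,0.002,0,0]
    - [130,0,0.004,0,0]
    - [130,0,0.004,0,0]

```text
time: 7.1
ee_pos: [0.4941, 0.308, 0.0372]
tcp_rot: [[0.09, 0.001, 0.996], [-0.996, 0.0, 0.09], [-0.0, -1.0, 0.001]]
contact_force: [-0.3, -1.0, -2.0]
grip_width: 0.598
```

Emit:
play_rows:
  increments:
    - [130,0,0.001,0,0]
    - [130,0,0.002,0,0]
    - [130,0,0.002,0,0]

```text
time: 7.4
ee_pos: [0.4939, 0.3079, 0.0347]
tcp_rot: [[0.09, 0.0, 0.996], [-0.996, 0.0, 0.09], [-0.0, -1.0, 0.0]]
contact_force: [0.5, 0.1, -1.5]
grip_width: 0.598
```

Emit:
play_rows:
  increments:
    - [130,0,0.001,0,0]
    - [130,0,0.001,0,0]

```text
time: 7.6
ee_pos: [0.494, 0.308, 0.0342]
tcp_rot: [[0.09, 0.0, 0.996], [-0.996, 0.0, 0.09], [-0.0, -1.0, 0.0]]
contact_force: [-2.0, -0.8, 3.8]
grip_width: 0.6
```

Emit:
play_rows:
  increments:
    - [100,0,0,0,0]
    - [80,0,0,0,0]
    - [50,0,0,0,0]
    - [20,0,0,0,0]
    - [0,0,0,0,0]

```text
time: 8.1
ee_pos: [0.4939, 0.3079, 0.0336]
tcp_rot: [[0.09, -0.0, 0.996], [-0.996, -0.0, 0.09], [0.0, -1.0, -0.0]]
contact_force: [0.1, 0.1, 0.3]
grip_width: 0.896
```

Emit:
play_rows:
  increments:
    - [0,0,0,0,0]
    - [0,0,-0.03,0,0]
    - [0,0,-0.07,0,0]
    - [0,0,-0.11,0,0]
    - [0,0,-0.15,0,0]

```text
time: 8.6
ee_pos: [0.4937, 0.3078, 0.1852]
tcp_rot: [[0.09, 0.0, 0.996], [-0.996, -0.0, 0.09], [0.0, -1.0, 0.0]]
contact_force: [-0.5, 0.3, -0.4]
grip_width: 0.998
```

```bash
python3 go.py 0.569 0.046 0.185 0.1
```

```text
t 8.6 p [0.4937 0.3078 0.1852] yaw 0.0898 tilt -1.0 w 0.998 F [-0.5  0.3 -0.4]
dx dy dz [0.2675 0.0003 0.0516] roll -0.0102
```

```bash
cat > meas.py <<'E'
from objfit import *
import sys
np.set_printoptions(precision=4,suppress=True)
def getm(n,l):
    r=silhouettes(n,l);return (r[0]['pixels'],round(r[0]['conf'],2)) if r else (None,0)
E
python3 - <<'E'
from meas import *
im={n:grab_frame(n) for n in("scene","top")}
for n in im:
    t,c=getm(n,'tin');k,c2=getm(n,'carton');print(n,c,c2)
    if t is not None: print(fit2(tinm(.04),{n:t},{n:k},[.569,.046,.1]))
    if n=='top':
        j,c=getm(n,'jar');print('jar',c, fit2(jarm(.005),{n:j},{},[.494,.308,0]) if j is not None else '')
a=[cv2.resize(im["scene"][130:330,250:450],None,fx=2,fy=2),cv2.resize(im["top"][150:350,100:300],None,fx=2,fy=2)]
cv2.imwrite('pics/g3.png',np.hstack(a)[:,:,::-1])
E
```

```text
scene 0 0.69
top 0.86 0.62
(array([0.5683, 0.0454, 0.1502]), np.float64(0.06865368644458802))
jar 0.55 (array([0.4944, 0.3079, 0.018 ]), np.float64(0.8926819501451597))
```

View pics/g3.png

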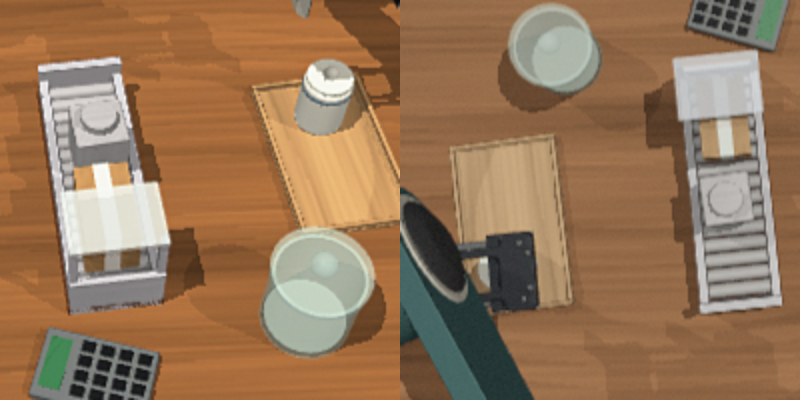

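The jar stands upright in the tray at (325, 97) left view. The tin is unmoved. Going to the tin.

Emit:
play_rows:
  increments:
    - [0,0.045,0,0.009,-0.02]
    - [0,0.09,0,0.018,-0.04]
    - [0,0.135,0,0.027,-0.04]
    - [0,0.18,0,0.035,-0.04]
    - [0,0.225,0,0.044,-0.04]

```text
time: 9.45
ee_pos: [0.5576, 0.0859, 0.1824]
tcp_rot: [[0.13, -0.002, 0.992], [-0.992, -0.0, 0.13], [-0.0, -1.0, -0.002]]
contact_force: [0.0, 0.3, 0.3]
grip_width: 1.0
```

Emit:
play_rows:
  increments:
    - [0,0.03,0,0.006,0]
    - [0,0.042,0,0.008,0]
    - [0,0.042,0,0.008,0]

```text
time: 9.75
ee_pos: [0.5712, 0.0462, 0.1826]
tcp_rot: [[0.128, -0.002, 0.992], [-0.992, 0.0, 0.128], [-0.0, -1.0, -0.002]]
contact_force: [1.4, 0.4, -0.7]
grip_width: 0.997
```

```bash
python3 go.py 0.5687 0.0457 0.068 0.13
```

```text
t 9.75 p [0.5712 0.0462 0.1826] yaw 0.1279 tilt -1.0 w 0.997 F [ 1.4  0.4 -0.7]
dx dy dz [ 0.0002  0.1146 -0.0023] roll -0.0021
```

Emit:
play_rows:
  increments:
    - [0,0,0.03,-0.002,0]
    - [0,0,0.06,-0.002,0]
    - [0,0,0.085,-0.002,0]
    - [0,0,0.105,-0.002,0]
    - [0,0,0.114,-0.002,0]

```text
time: 10.25
ee_pos: [0.5679, 0.0484, 0.0673]
tcp_rot: [[0.131, -0.003, 0.991], [-0.991, 0.0, 0.131], [-0.001, -1.0, -0.003]]
contact_force: [0.2, 0.1, 0.1]
grip_width: 1.002
```

Emit:
play_rows:
  increments:
    - [40,0,0,0,0]
    - [70,0,0,0,0]
    - [90,0,0,0,0]
    - [100,0,0,0,0]
    - [105,0,0,0,0]

```text
time: 10.75
ee_pos: [0.5695, 0.0469, 0.0703]
tcp_rot: [[0.129, 0.001, 0.992], [-0.992, 0.0, 0.129], [0.0, -1.0, 0.001]]
contact_force: [-0.3, 0.7, 1.1]
grip_width: 0.628
```

Emit:
play_rows:
  increments:
    - [130,0,0,0,0]
    - [130,0,0,0,0]
    - [130,0,0,0,0]

```text
time: 11.05
ee_pos: [0.5695, 0.0468, 0.0702]
tcp_rot: [[0.129, 0.001, 0.992], [-0.992, 0.0, 0.129], [0.0, -1.0, 0.001]]
contact_force: [-0.6, -0.5, 4.6]
grip_width: 0.597
```

```bash
python3 go.py 0.5687 0.0457 0.068 0.13
```

```text
t 11.05 p [0.5695 0.0468 0.0702] yaw 0.1297 tilt -1.0 w 0.597 F [-0.6 -0.5  4.6]
dx dy dz [ 0.001   0.0022 -0.0009] roll -0.0003
```

Emit:
play_rows:
  increments:
    - [130,0,-0.006,0,0]
    - [130,0,-0.018,0,0]
    - [130,0,-0.034,0,0]
    - [130,0,-0.045,0,0]
    - [130,0,-0.05,0,0]

```text
time: 11.55
ee_pos: [0.5699, 0.0469, 0.1218]
tcp_rot: [[0.129, 0.002, 0.992], [-0.992, 0.0, 0.129], [0.0, -1.0, 0.002]]
contact_force: [1.2, -0.7, -1.5]
grip_width: 0.6
```

```bash
python3 go.py 0.5887 0.3187 0.12 0.13
```

```text
t 11.55 p [0.5699 0.0469 0.1218] yaw 0.1298 tilt -1.0 w 0.6 F [ 1.2 -0.7 -1.5]
dx dy dz [-0.2671  0.0019  0.0539] roll -0.0002
```

Emit:
play_rows:
  increments:
    - [130,-0.015,0,0.004,0]
    - [130,-0.045,0,0.012,0]
    - [130,-0.08,0,0.02,0]
    - [130,-0.118,0,0.028,0]
    - [130,-0.156,0,0.036,0]

```text
time: 12.05
ee_pos: [0.5844, 0.2084, 0.1192]
tcp_rot: [[0.129, -0.001, 0.992], [-0.992, -0.0, 0.129], [-0.0, -1.0, -0.001]]
contact_force: [0.6, -0.3, -3.0]
grip_width: 0.601
```

Emit:
play_rows:
  increments:
    - [130,-0.038,0,0.008,0]
    - [130,-0.07,0,0.014,0]
    - [130,-0.095,0,0.017,0]
    - [130,-0.108,0,0.018,0]
    - [130,-0.112,0,0.018,0]

```text
time: 12.55
ee_pos: [0.5876, 0.3209, 0.119]
tcp_rot: [[0.131, -0.001, 0.991], [-0.991, -0.0, 0.131], [0.0, -1.0, -0.001]]
contact_force: [-0.1, -1.1, -1.1]
grip_width: 0.603
```

```bash
python3 go.py 0.5887 0.3187 0.0352 0.13
```

```text
t 12.55 p [0.5876 0.3209 0.119 ] yaw 0.1311 tilt -1.0 w 0.603 F [-0.1 -1.1 -1.1]
dx dy dz [0.0023 0.0838 0.0009] roll 0.0011
```

Emit:
play_rows:
  increments:
    - [130,0,0.02,0,0]
    - [130,0,0.042,0,0]
    - [130,0,0.062,0,0]
    - [130,0,0.074,0,0]
    - [130,0,0.078,0,0]

```text
time: 13.05
ee_pos: [0.5877, 0.3188, 0.0404]
tcp_rot: [[0.129, -0.002, 0.992], [-0.992, -0.001, 0.129], [0.001, -1.0, -0.002]]
contact_force: [-0.0, -1.1, -1.5]
grip_width: 0.6
```

Emit:
play_rows:
  increments:
    - [130,0,0.002,0,0]
    - [130,0,0.003,0,0]
    - [130,0,0.003,0,0]

```text
time: 13.35
ee_pos: [0.5884, 0.3197, 0.0395]
tcp_rot: [[0.129, 0.001, 0.992], [-0.992, 0.0, 0.129], [-0.0, -1.0, 0.001]]
contact_force: [0.9, 0.0, -2.0]
grip_width: 0.602
```

Emit:
play_rows:
  increments:
    - [130,0,0.001,0,0]
    - [130,0,0.002,0,0]
    - [130,0,0.002,0,0]

```text
time: 13.65
ee_pos: [0.5881, 0.3196, 0.0367]
tcp_rot: [[0.129, 0.0, 0.992], [-0.992, -0.0, 0.129], [0.0, -1.0, 0.0]]
contact_force: [0.3, -0.2, -1.7]
grip_width: 0.597
```

Emit:
play_rows:
  increments:
    - [130,0,0.001,0,0]
    - [130,0,0.002,0,0]
    - [130,0,0.002,0,0]

```text
time: 13.95
ee_pos: [0.5883, 0.3197, 0.0352]
tcp_rot: [[0.129, 0.0, 0.992], [-0.992, 0.0, 0.129], [-0.0, -1.0, 0.0]]
contact_force: [-1.7, -1.7, 4.3]
grip_width: 0.603
```

Emit:
play_rows:
  increments:
    - [100,0,0,0,0]
    - [80,0,0,0,0]
    - [50,0,0,0,0]
    - [20,0,0,0,0]
    - [0,0,0,0,0]

```text
time: 14.45
ee_pos: [0.5881, 0.3196, 0.0346]
tcp_rot: [[0.129, -0.0, 0.992], [-0.992, 0.0, 0.129], [-0.0, -1.0, -0.0]]
contact_force: [-0.4, -0.3, 0.5]
grip_width: 0.894
```

Emit:
play_rows:
  increments:
    - [0,0,0,0,0]
    - [0,0,-0.03,0,0]
    - [0,0,-0.07,0,0]
    - [0,0,-0.11,0,0]
    - [0,0,-0.15,0,0]

```text
time: 14.95
ee_pos: [0.5879, 0.3195, 0.1863]
tcp_rot: [[0.129, 0.0, 0.992], [-0.992, -0.0, 0.129], [0.0, -1.0, 0.0]]
contact_force: [0.3, 0.7, 0.3]
grip_width: 0.996
```

```bash
python3 - <<'E'
from meas import *
im={n:grab_frame(n) for n in("scene","top")}
for n in im:
    k,c2=getm(n,'carton');print(n,c2,k.sum() if k is not None else 0)
    if n=='top' and k is not None:
        cover=render(n,[box(.21,.30,-.06,.06,.116,.121)],[.4525,.0314,.087])[::4,::4]
        for y in(.0503,):
            print(fit2(carm(.04),{n:k},{n:cover},[.661,.05,.09]))
    if k is not None: np.save(f'{n}_c2.npy',k)
a=[cv2.resize(im["scene"][130:330,250:450],None,fx=2,fy=2),cv2.resize(im["top"][150:350,100:300],None,fx=2,fy=2)]
cv2.imwrite('pics/g4.png',np.hstack(a)[:,:,::-1])
E
python3 go.py 0.64 0.0477 0.185 0.09
```

```text
scene 0.71 569
top 0.89 503
(array([0.664 , 0.0493, 0.1001]), np.float64(0.0684410646387833))
t 15.15 p [0.5883 0.3197 0.1853] yaw 0.1298 tilt -1.0 w 1.0 F [ 0.6  0.8 -1.2]
dx dy dz [2.764e-01 2.000e-04 1.600e-02] roll 0.0398
```

View pics/g4.png

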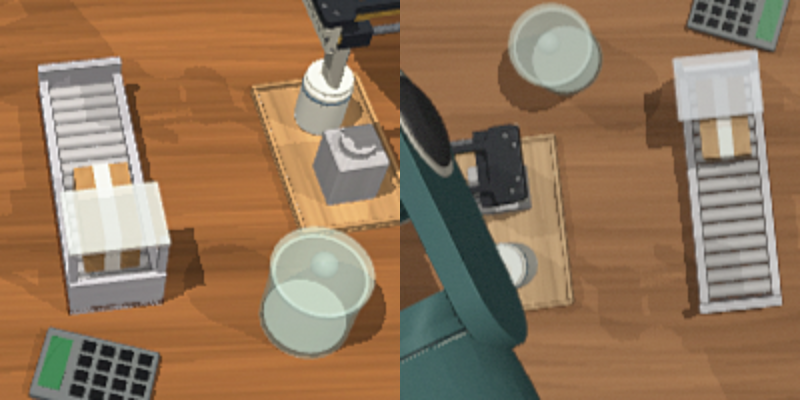

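Both stand upright in the tray (jar (325, 97), tin (350, 160) left view); the carton is untouched under the cover. Going to its front half.

Emit:
play_rows:
  increments:
    - [0,0.045,0,0.002,0.02]
    - [0,0.09,0,0.005,0.04]
    - [0,0.135,0,0.007,0.04]
    - [0,0.18,0,0.01,0.04]
    - [0,0.225,0,0.012,0.04]

```text
time: 15.65
ee_pos: [0.6286, 0.0963, 0.1827]
tcp_rot: [[0.09, -0.002, 0.996], [-0.996, -0.0, 0.09], [0.0, -1.0, -0.002]]
contact_force: [0.8, 0.3, -0.0]
grip_width: 0.997
```

Emit:
play_rows:
  increments:
    - [0,0.03,0,0.001,0]
    - [0,0.048,0,0.001,0]
    - [0,0.051,0,0.001,0]
    - [0,0.051,0,0.001,0]

```text
time: 16.05
ee_pos: [0.6345, 0.0477, 0.1838]
tcp_rot: [[0.089, -0.001, 0.996], [-0.996, 0.0, 0.089], [-0.0, -1.0, -0.001]]
contact_force: [-0.4, 0.5, -0.1]
grip_width: 1.001
```

```bash
python3 go.py 0.6368 0.048 0.060 0.09
```

```text
t 16.05 p [0.6345 0.0477 0.1838] yaw 0.0895 tilt -1.0 w 1.001 F [-0.4  0.5 -0.1]
dx dy dz [-1.000e-04  1.238e-01  2.500e-03] roll -0.0005
```

Emit:
play_rows:
  increments:
    - [0,0,0.02,0.001,0]
    - [0,0,0.045,0.001,0]
    - [0,0,0.07,0.001,0]
    - [0,0,0.095,0.001,0]
    - [0,0,0.113,0.001,0]

```text
time: 16.55
ee_pos: [0.635, 0.049, 0.0696]
tcp_rot: [[0.091, -0.002, 0.996], [-0.996, 0.0, 0.091], [-0.0, -1.0, -0.002]]
contact_force: [0.8, 0.6, -0.1]
grip_width: 1.001
```

```bash
python3 - <<'E'
from h import *
a=[cv2.resize(grab_frame("scene")[130:330,200:400],None,fx=2,fy=2),cv2.resize(grab_frame("top")[150:350,180:380],None,fx=2,fy=2)]
cv2.imwrite('pics/g5.png',np.hstack(a)[:,:,::-1])
E
python3 go.py 0.6368 0.048 0.060 0.09
```

```text
t 16.65 p [0.6344 0.0485 0.0688] yaw 0.091 tilt -0.99999 w 1.0 F [ 0.8  1.1 -0.2]
dx dy dz [0.0007 0.0088 0.0024] roll 0.001
```

View pics/g5.png

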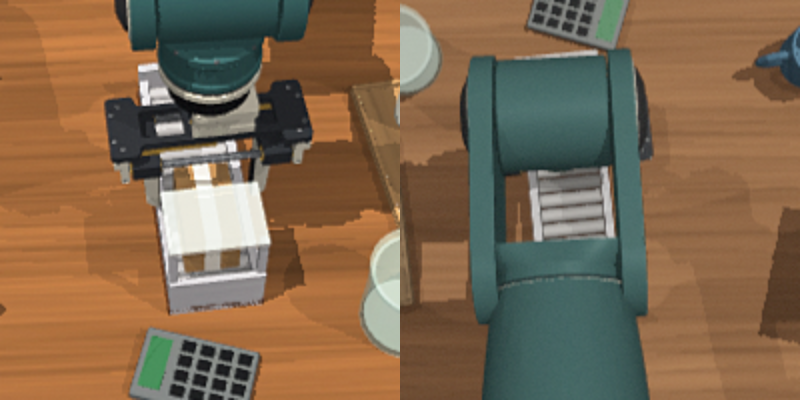

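The fingers straddle the carton's exposed front, clear of the cover. Going down the last bit and closing.

Emit:
play_rows:
  increments:
    - [20,0,0.004,0.003,0]
    - [40,0,0.008,0.003,0]
    - [70,0,0.008,0.003,0]
    - [90,0,0.008,0.003,0]
    - [100,0,0.008,0.003,0]

```text
time: 17.15
ee_pos: [0.6389, 0.0477, 0.0642]
tcp_rot: [[0.09, 0.001, 0.996], [-0.996, 0.0, 0.09], [0.0, -1.0, 0.001]]
contact_force: [0.4, -0.9, 0.1]
grip_width: 0.639
```

Emit:
play_rows:
  increments:
    - [105,0,0,0,0]
    - [130,0,0,0,0]
    - [130,0,0,0,0]
    - [130,0,0,0,0]

```text
time: 17.55
ee_pos: [0.6389, 0.0475, 0.0641]
tcp_rot: [[0.09, 0.001, 0.996], [-0.996, -0.0, 0.09], [0.0, -1.0, 0.001]]
contact_force: [-0.3, -3.1, 5.0]
grip_width: 0.604
```

```bash
python3 go.py 0.472 0.033 0.060 0.09
```

```text
t 17.55 p [0.6389 0.0475 0.0641] yaw 0.0896 tilt -1.0 w 0.604 F [-0.3 -3.1  5. ]
dx dy dz [-0.0005  0.004  -0.1675] roll -0.0004
```

Emit:
play_rows:
  increments:
    - [130,0,0,-0.005,0]
    - [130,0,0,-0.018,0]
    - [130,0,0,-0.036,0]
    - [130,0,0,-0.056,0]
    - [130,0,0,-0.076,0]

```text
time: 18.05
ee_pos: [0.5624, 0.0411, 0.064]
tcp_rot: [[0.09, 0.001, 0.996], [-0.996, 0.0, 0.09], [-0.0, -1.0, 0.001]]
contact_force: [3.4, 0.3, 7.5]
grip_width: 0.601
```

Emit:
play_rows:
  increments:
    - [130,0,0,-0.02,0]
    - [130,0,0,-0.04,0]
    - [130,0,0,-0.058,0]
    - [130,0,0,-0.07,0]
    - [130,0,0,-0.078,0]

```text
time: 18.55
ee_pos: [0.4846, 0.0343, 0.064]
tcp_rot: [[0.09, 0.001, 0.996], [-0.996, 0.001, 0.09], [-0.001, -1.0, 0.001]]
contact_force: [1.5, 4.0, 6.8]
grip_width: 0.602
```

Emit:
play_rows:
  increments:
    - [130,0,0,-0.003,0]
    - [130,0,0,-0.006,0]
    - [130,0,0,-0.006,0]

```text
time: 18.85
ee_pos: [0.479, 0.0338, 0.0641]
tcp_rot: [[0.09, 0.001, 0.996], [-0.996, 0.001, 0.09], [-0.001, -1.0, 0.001]]
contact_force: [-1.1, 3.2, 8.3]
grip_width: 0.602
```

```bash
python3 go.py 0.472 0.033 0.060 0.09
```

```text
t 18.85 p [0.479  0.0338 0.0641] yaw 0.09 tilt -1.0 w 0.602 F [-1.1  3.2  8.3]
dx dy dz [ 0.0002  0.0041 -0.007 ] roll -0.0
```

Emit:
play_rows:
  increments:
    - [130,0,0,-0.002,0]
    - [130,0,0,-0.004,0]
    - [130,0,0,-0.004,0]

```text
time: 19.15
ee_pos: [0.4751, 0.0335, 0.064]
tcp_rot: [[0.09, 0.001, 0.996], [-0.996, 0.001, 0.09], [-0.001, -1.0, 0.001]]
contact_force: [-1.0, 2.7, 8.4]
grip_width: 0.604
```

Emit:
play_rows:
  increments:
    - [130,0,0,-0.001,0]
    - [130,0,0,-0.002,0]
    - [130,0,0,-0.002,0]

```text
time: 19.45
ee_pos: [0.4733, 0.0333, 0.0641]
tcp_rot: [[0.09, 0.001, 0.996], [-0.996, 0.001, 0.09], [-0.001, -1.0, 0.001]]
contact_force: [-1.5, 3.7, 7.5]
grip_width: 0.601
```

Emit:
play_rows:
  increments:
    - [130,0,0,-0.002,0]
    - [130,0,0,-0.003,0]
    - [130,0,0,-0.003,0]

```text
time: 19.75
ee_pos: [0.4716, 0.0333, 0.0643]
tcp_rot: [[0.09, 0.005, 0.996], [-0.996, 0.002, 0.09], [-0.001, -1.0, 0.005]]
contact_force: [13.5, 6.6, -0.5]
grip_width: 0.598
```

Emit:
play_rows:
  increments:
    - [130,0,0,-0.001,0]
    - [130,0,0,-0.002,0]
    - [130,0,0,-0.002,0]

```text
time: 20.05
ee_pos: [0.4701, 0.0332, 0.0647]
tcp_rot: [[0.09, 0.006, 0.996], [-0.996, 0.002, 0.09], [-0.001, -1.0, 0.006]]
contact_force: [16.0, 6.8, 2.6]
grip_width: 0.602
```

Emit:
play_rows:
  increments:
    - [110,0,0,0.001,0]
    - [100,0,0,0.001,0]
    - [80,0,0,0.001,0]
    - [50,0,0,0.001,0]
    - [50,0,0,0.001,0]

```text
time: 20.55
ee_pos: [0.4691, 0.0325, 0.0634]
tcp_rot: [[0.09, -0.0, 0.996], [-0.996, -0.0, 0.09], [-0.0, -1.0, -0.0]]
contact_force: [-0.3, -0.6, 0.5]
grip_width: 0.787
```

Emit:
play_rows:
  increments:
    - [40,0,-0.02,0,0]
    - [0,0,-0.05,0,0]
    - [0,0,-0.1,0,0]
    - [0,0,-0.12,0.04,0]
    - [0,0,-0.12,0.08,0]

```text
time: 21.05
ee_pos: [0.5512, 0.0397, 0.1885]
tcp_rot: [[0.09, 0.007, 0.996], [-0.996, 0.0, 0.09], [0.001, -1.0, 0.007]]
contact_force: [0.4, -0.1, -0.6]
grip_width: 0.998
```

Emit:
play_rows:
  increments:
    - [0,-0.04,0,0.02,0]
    - [0,-0.08,0,0.02,0]
    - [0,-0.12,0,0.02,0]
    - [0,-0.16,0,0.02,0]
    - [0,-0.18,0,0.02,0]

```text
time: 21.55
ee_pos: [0.5522, 0.2233, 0.1833]
tcp_rot: [[0.091, -0.001, 0.996], [-0.996, 0.0, 0.091], [-0.0, -1.0, -0.001]]
contact_force: [0.0, -1.4, -0.9]
grip_width: 0.996
```

```bash
python3 - <<'E'
from meas import *
im={n:grab_frame(n) for n in("scene","top")}
M={}
for n in im:
    k,c=getm(n,'carton');print(n,c)
    if k is not None:
        M[n]=k;print(fit2(carm(.04),{n:k},{},[.497,.0353,.09]))
if len(M)==2: print(fit2(carm(.04),M,{},[.497,.0353,.09]))
a=[cv2.resize(im["scene"][130:330,200:400],None,fx=2,fy=2),cv2.resize(im["top"][150:350,140:340],None,fx=2,fy=2)]
cv2.imwrite('pics/g6.png',np.hstack(a)[:,:,::-1])
E
python3 go.py 0.4973 0.0353 0.184 0.09
```

```text
scene 0.58
(array([0.4974, 0.0353, 0.0889]), np.float64(0.03230754927482338))
top 0.8
(array([0.4972, 0.0345, 0.097 ]), np.float64(0.03811508058091795))
(array([0.4973, 0.0351, 0.0945]), np.float64(0.0748347349244387))
t 21.75 p [0.5527 0.2206 0.1834] yaw 0.0907 tilt -1.0 w 1.0 F [-0.2  0.   0.5]
dx dy dz [ 0.1795 -0.0005 -0.0719] roll 0.0007
```

View pics/g6.png

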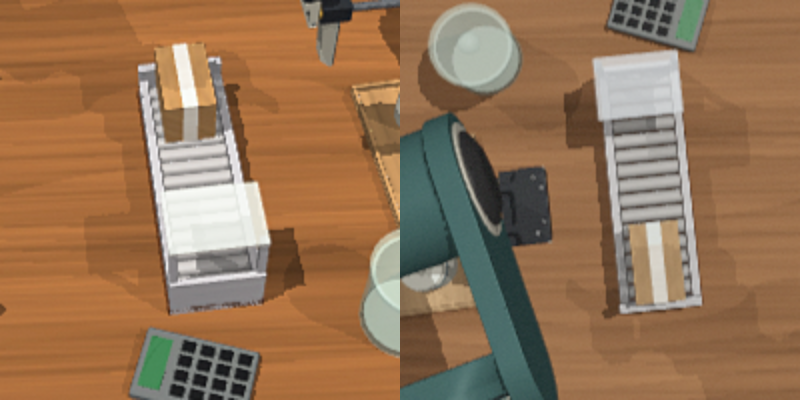

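The carton rests on the rollers against the end stop (fit 45 mm from it). Gripping it in its middle.

Emit:
play_rows:
  increments:
    - [0,0.04,0,-0.016,0]
    - [0,0.08,0,-0.032,0]
    - [0,0.12,0,-0.048,0]
    - [0,0.16,0,-0.065,0]
    - [0,0.182,0,-0.072,0]

```text
time: 22.25
ee_pos: [0.4962, 0.0296, 0.1839]
tcp_rot: [[0.087, 0.001, 0.996], [-0.996, -0.001, 0.087], [0.001, -1.0, 0.001]]
contact_force: [0.3, -0.4, -0.9]
grip_width: 0.999
```

Emit:
play_rows:
  increments:
    - [0,0,0.03,0,0]
    - [0,0,0.06,0,0]
    - [0,0,0.09,0,0]
    - [0,0,0.112,0,0]
    - [0,0,0.12,0,0]

```text
time: 22.75
ee_pos: [0.4962, 0.0319, 0.0615]
tcp_rot: [[0.088, -0.003, 0.996], [-0.996, -0.0, 0.088], [-0.0, -1.0, -0.003]]
contact_force: [-0.6, 0.2, -0.7]
grip_width: 0.999
```

```bash
python3 go.py 0.4973 0.0353 0.062 0.09
```

```text
t 22.75 p [0.4962 0.0319 0.0615] yaw 0.0883 tilt -1.0 w 0.999 F [-0.6  0.2 -0.7]
dx dy dz [-0.0033 -0.0005  0.0014] roll -0.0017
```

Emit:
play_rows:
  increments:
    - [40,-0.003,0,0.001,0]
    - [70,-0.003,0,0.001,0]
    - [90,-0.003,0,0.001,0]
    - [100,-0.003,0,0.001,0]
    - [105,-0.003,0,0.001,0]
  grip_force: 25

```text
time: 23.25
ee_pos: [0.4984, 0.0361, 0.0643]
tcp_rot: [[0.09, 0.001, 0.996], [-0.996, -0.0, 0.09], [0.0, -1.0, 0.001]]
contact_force: [0.2, -0.1, 0.2]
grip_width: 0.624
```

Emit:
play_rows:
  increments:
    - [130,0,0,0,0]
    - [130,0,0,0,0]
    - [130,0,0,0,0]

```text
time: 23.55
ee_pos: [0.4984, 0.0361, 0.0641]
tcp_rot: [[0.09, 0.001, 0.996], [-0.996, -0.0, 0.09], [0.0, -1.0, 0.001]]
contact_force: [-1.6, -1.4, 6.3]
grip_width: 0.6
```

```bash
python3 go.py 0.4871 -0.3298 0.2 0.09
```

```text
t 23.55 p [0.4984 0.0361 0.0641] yaw 0.0899 tilt -1.0 w 0.6 F [-1.6 -1.4  6.3]
dx dy dz [ 0.3634 -0.1358 -0.044 ] roll -0.0001
```

Emit:
play_rows:
  increments:
    - [130,0,-0.008,0,0]
    - [130,0,-0.025,0,0]
    - [130,0,-0.055,0,0]
    - [130,0,-0.09,0,0]
    - [130,0,-0.125,0,0]

```text
time: 24.05
ee_pos: [0.4976, 0.0361, 0.1896]
tcp_rot: [[0.09, -0.001, 0.996], [-0.996, 0.0, 0.09], [-0.0, -1.0, -0.001]]
contact_force: [0.9, -0.0, -3.6]
grip_width: 0.602
```

Emit:
play_rows:
  increments:
    - [130,0.015,-0.025,0,0]
    - [130,0.045,-0.04,-0.004,0]
    - [130,0.08,-0.045,-0.01,0]
    - [130,0.118,-0.045,-0.014,0]
    - [130,0.156,-0.045,-0.019,0]

```text
time: 24.55
ee_pos: [0.4928, -0.1223, 0.2338]
tcp_rot: [[0.09, -0.0, 0.996], [-0.996, 0.0, 0.09], [-0.0, -1.0, -0.0]]
contact_force: [1.3, 0.6, -2.2]
grip_width: 0.606
```

Emit:
play_rows:
  increments:
    - [130,0.038,0,-0.005,0]
    - [130,0.076,0,-0.009,0]
    - [130,0.114,0,-0.014,0]
    - [130,0.145,0,-0.018,0]
    - [130,0.17,0,-0.02,0]

```text
time: 25.05
ee_pos: [0.4879, -0.2938, 0.2333]
tcp_rot: [[0.089, -0.001, 0.996], [-0.996, 0.001, 0.089], [-0.001, -1.0, -0.001]]
contact_force: [0.7, 0.5, -3.0]
grip_width: 0.602
```

```bash
python3 go.py 0.488 -0.3298 0.1641 0.09
```

```text
t 25.05 p [ 0.4879 -0.2938  0.2333] yaw 0.0888 tilt -1.0 w 0.602 F [ 0.7  0.5 -3. ]
dx dy dz [ 0.0359  0.0692 -0.003 ] roll -0.0012
```

Emit:
play_rows:
  increments:
    - [130,0.02,0,-0.002,0]
    - [130,0.032,0,-0.003,0]
    - [130,0.036,0.01,-0.003,0]
    - [130,0.036,0.03,-0.003,0]
    - [130,0.036,0.05,-0.003,0]

```text
time: 25.55
ee_pos: [0.4889, -0.3275, 0.1825]
tcp_rot: [[0.09, 0.0, 0.996], [-0.996, 0.0, 0.09], [-0.0, -1.0, 0.0]]
contact_force: [0.8, 0.7, -2.6]
grip_width: 0.598
```

```bash
python3 go.py 0.488 -0.3298 0.1641 0.09;  python3 - <<'E'
from h import *
a=[cv2.resize(grab_frame("scene")[80:280,40:240],None,fx=2,fy=2),cv2.resize(grab_frame("top")[180:380,340:540],None,fx=2,fy=2)]
cv2.imwrite('pics/g7.png',np.hstack(a)[:,:,::-1])
E
```

```text
t 25.55 p [ 0.4889 -0.3275  0.1825] yaw 0.0903 tilt -1.0 w 0.598 F [ 0.8  0.7 -2.6]
dx dy dz [ 0.0022  0.0184 -0.0012] roll 0.0003
```

View pics/g7.png

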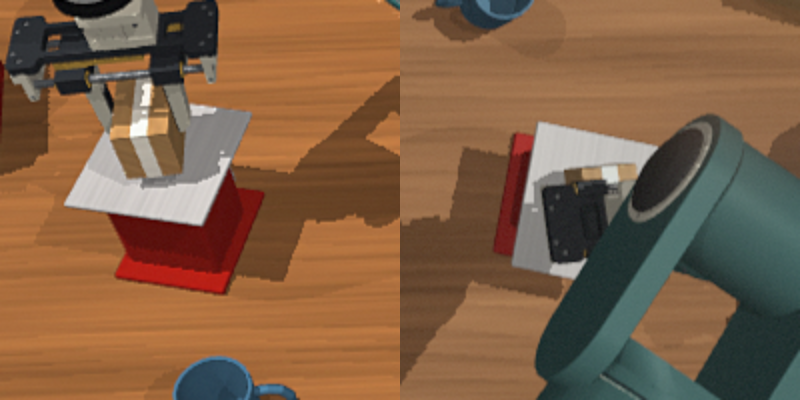

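The carton hangs level over the pan's middle. Lowering slowly.

Emit:
play_rows:
  increments:
    - [130,0.001,0.006,-0.001,0]
    - [130,0.001,0.01,-0.001,0]
    - [130,0.001,0.012,-0.001,0]
    - [130,0.001,0.012,-0.001,0]

```text
time: 26.05
ee_pos: [0.488, -0.3293, 0.1718]
tcp_rot: [[0.09, 0.0, 0.996], [-0.996, -0.0, 0.09], [0.0, -1.0, 0.0]]
contact_force: [0.1, -0.1, -2.9]
grip_width: 0.603
```

Emit:
play_rows:
  increments:
    - [130,0,0.001,0,0]
    - [130,0,0.002,0,0]
    - [130,0,0.002,0,0]

```text
time: 26.35
ee_pos: [0.4879, -0.3293, 0.1697]
tcp_rot: [[0.09, 0.0, 0.996], [-0.996, 0.0, 0.09], [-0.0, -1.0, 0.0]]
contact_force: [0.5, -0.8, -3.1]
grip_width: 0.601
```

Emit:
play_rows:
  increments:
    - [130,0,0.001,0,0]
    - [130,0,0.002,0,0]
    - [130,0,0.002,0,0]

```text
time: 26.65
ee_pos: [0.4878, -0.3293, 0.1675]
tcp_rot: [[0.09, -0.0, 0.996], [-0.996, 0.0, 0.09], [-0.0, -1.0, -0.0]]
contact_force: [0.0, 0.6, -2.2]
grip_width: 0.603
```

Emit:
play_rows:
  increments:
    - [130,0,0.001,0,0]
    - [130,0,0.002,0,0]
    - [130,0,0.002,0,0]

```text
time: 26.95
ee_pos: [0.4878, -0.3293, 0.1655]
tcp_rot: [[0.09, -0.0, 0.996], [-0.996, 0.0, 0.09], [-0.0, -1.0, -0.0]]
contact_force: [-0.0, 0.7, -2.7]
grip_width: 0.603
```

Emit:
play_rows:
  increments:
    - [130,0,0.001,0,0]
    - [130,0,0.001,0,0]

```text
time: 27.15
ee_pos: [0.4879, -0.3293, 0.1646]
tcp_rot: [[0.09, 0.0, 0.996], [-0.996, -0.0, 0.09], [0.0, -1.0, 0.0]]
contact_force: [0.9, 0.2, -3.1]
grip_width: 0.602
```

Emit:
play_rows:
  increments:
    - [130,0,0.001,0,0]
    - [130,0,0.001,0,0]

```text
time: 27.35
ee_pos: [0.4881, -0.3293, 0.1643]
tcp_rot: [[0.09, 0.001, 0.996], [-0.996, -0.0, 0.09], [0.0, -1.0, 0.001]]
contact_force: [1.0, 1.5, 3.0]
grip_width: 0.603
```

Contact. Releasing and backing off.

Emit:
play_rows:
  increments:
    - [100,0,0,0,0]
    - [80,0,0,0,0]
    - [50,0,0,0,0]
    - [20,0,0,0,0]
    - [0,0,0,0,0]

```text
time: 27.85
ee_pos: [0.4879, -0.3293, 0.1636]
tcp_rot: [[0.09, -0.0, 0.996], [-0.996, 0.0, 0.09], [-0.0, -1.0, -0.0]]
contact_force: [0.4, -0.6, -0.5]
grip_width: 0.895
```

Emit:
play_rows:
  increments:
    - [0,0,0,0,0]
    - [0,0,-0.02,0,0]
    - [0,0,-0.05,0,0]
    - [0,0,-0.08,0,0]
    - [0,0,-0.1,0,0]

```text
time: 28.35
ee_pos: [0.4881, -0.3295, 0.266]
tcp_rot: [[0.09, 0.002, 0.996], [-0.996, -0.001, 0.09], [0.001, -1.0, 0.001]]
contact_force: [-0.4, 0.0, 0.0]
grip_width: 1.001
```

Emit:
play_rows:
  increments:
    - [0,-0.045,0,0,0]
    - [0,-0.09,0,0,0]
    - [0,-0.135,0,0,0]
    - [0,-0.18,0,0,0]
    - [0,-0.225,0,0,0]

```text
time: 28.85
ee_pos: [0.4671, -0.1036, 0.2638]
tcp_rot: [[0.089, 0.0, 0.996], [-0.996, -0.0, 0.089], [0.0, -1.0, 0.0]]
contact_force: [0.8, 1.4, -0.4]
grip_width: 0.998
```

```bash
python3 - <<'E'
from meas import *
im={n:grab_frame(n) for n in("scene","top")}
M={}
for n in im:
    k,c=getm(n,'carton');print(n,c)
    if k is not None:
        M[n]=k;print(fit2(carm(.14),{n:k},{},[.487,-.33,.09]))
a=[cv2.resize(im["scene"][80:280,40:240],None,fx=2,fy=2),cv2.resize(im["top"][180:380,340:540],None,fx=2,fy=2)]
cv2.imwrite('pics/g8.png',np.hstack(a)[:,:,::-1])
E
python3 go.py 0.5881 0.3196 0.26 0.13
```

```text
scene 0.55
(array([ 0.4876, -0.3295,  0.0914]), np.float64(0.03297518908602526))
top 0.7
(array([ 0.4877, -0.3304,  0.0889]), np.float64(0.13839505704863353))
t 29.05 p [ 0.4677 -0.1046  0.264 ] yaw 0.0918 tilt -1.0 w 0.998 F [-0.2 -0.3  0.2]
dx dy dz [-0.4114  0.0039  0.1587] roll -0.0382
```

View pics/g8.png

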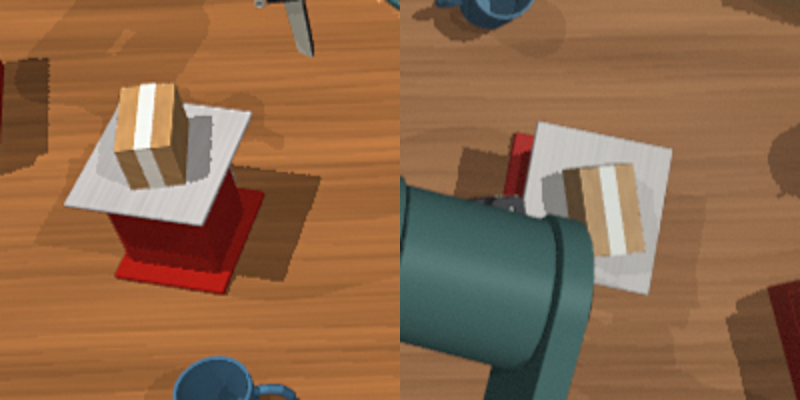

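The carton stands upright in the pan's middle, within about 1 mm of (0.487, -0.330). Now the tin.

Emit:
play_rows:
  increments:
    - [0,-0.045,0,0.017,0]
    - [0,-0.09,0,0.034,0]
    - [0,-0.135,0,0.052,-0.01]
    - [0,-0.18,0,0.069,-0.02]
    - [0,-0.225,0,0.087,-0.04]

```text
time: 29.55
ee_pos: [0.5351, 0.1274, 0.2635]
tcp_rot: [[0.128, 0.0, 0.992], [-0.992, -0.0, 0.128], [0.0, -1.0, 0.0]]
contact_force: [1.5, -0.2, 0.8]
grip_width: 0.997
```

Emit:
play_rows:
  increments:
    - [0,-0.045,0,0.01,0]
    - [0,-0.09,0,0.02,0]
    - [0,-0.135,0,0.031,0]
    - [0,-0.17,0,0.042,0]
    - [0,-0.182,0,0.065,0]

```text
time: 30.05
ee_pos: [0.5754, 0.3175, 0.2632]
tcp_rot: [[0.131, -0.0, 0.991], [-0.991, 0.0, 0.131], [-0.0, -1.0, -0.0]]
contact_force: [-0.6, -0.3, -0.5]
grip_width: 0.999
```

```bash
python3 go.py 0.5881 0.3196 0.0352 0.13
```

```text
t 30.05 p [0.5754 0.3175 0.2632] yaw 0.1311 tilt -1.0 w 0.999 F [-0.6 -0.3 -0.5]
dx dy dz [-0.0004  0.228   0.013 ] roll 0.0011
```

Emit:
play_rows:
  increments:
    - [0,0,0.02,0.013,0]
    - [0,0,0.05,0.013,0]
    - [0,0,0.08,0.013,0]
    - [0,0,0.1,0.013,0]
    - [0,0,0.11,0.013,0]

```text
time: 30.55
ee_pos: [0.5884, 0.3157, 0.1508]
tcp_rot: [[0.128, -0.003, 0.992], [-0.992, -0.002, 0.128], [0.001, -1.0, -0.003]]
contact_force: [-0.3, -0.1, -0.4]
grip_width: 1.003
```

```bash
python3 go.py 0.5881 0.3196 0.0352 0.13
```

```text
t 30.55 p [0.5884 0.3157 0.1508] yaw 0.1283 tilt -0.99999 w 1.003 F [-0.3 -0.1 -0.4]
dx dy dz [-0.0041  0.1156  0.0006] roll -0.0017
```

Emit:
play_rows:
  increments:
    - [0,-0.002,0.03,0,0]
    - [0,-0.002,0.06,0,0]
    - [0,-0.002,0.09,0,0]
    - [0,-0.002,0.11,0,0]
    - [0,-0.002,0.115,0,0]

```text
time: 31.05
ee_pos: [0.5876, 0.3181, 0.0364]
tcp_rot: [[0.129, -0.003, 0.992], [-0.992, -0.001, 0.129], [0.001, -1.0, -0.003]]
contact_force: [-0.5, 0.1, -0.0]
grip_width: 0.999
```

Emit:
play_rows:
  increments:
    - [0,0,0,0,0]
    - [0,0,0,0,0]

```text
time: 31.25
ee_pos: [0.5886, 0.3193, 0.0403]
tcp_rot: [[0.129, 0.002, 0.992], [-0.992, 0.001, 0.129], [-0.001, -1.0, 0.002]]
contact_force: [-0.8, -0.9, 0.5]
grip_width: 0.999
```

```bash
python3 go.py 0.5881 0.3196 0.0352 0.13
```

```text
t 31.25 p [0.5886 0.3193 0.0403] yaw 0.1294 tilt -1.0 w 0.999 F [-0.8 -0.9  0.5]
dx dy dz [-0.0004  0.0051 -0.0005] roll -0.0006
```

Emit:
play_rows:
  increments:
    - [40,0,0.003,0,0]
    - [70,0,0.005,0,0]
    - [90,0,0.005,0,0]
    - [100,0,0.005,0,0]
    - [105,0,0.005,0,0]
  grip_force: 20

```text
time: 31.75
ee_pos: [0.5878, 0.3193, 0.0338]
tcp_rot: [[0.129, 0.0, 0.992], [-0.992, 0.0, 0.129], [-0.0, -1.0, 0.0]]
contact_force: [-0.2, 0.0, -0.1]
grip_width: 0.624
```

Emit:
play_rows:
  increments:
    - [130,0,0,0,0]
    - [130,0,0,0,0]
    - [130,0,0,0,0]

```text
time: 32.05
ee_pos: [0.5877, 0.3192, 0.0338]
tcp_rot: [[0.129, 0.0, 0.992], [-0.992, 0.0, 0.129], [-0.0, -1.0, 0.0]]
contact_force: [-0.5, 0.0, 1.8]
grip_width: 0.603
```

Emit:
play_rows:
  increments:
    - [130,0,-0.006,0,0]
    - [130,0,-0.02,0,0]
    - [130,0,-0.045,0,0]
    - [130,0,-0.07,0,0]
    - [130,0,-0.085,0,0]

```text
time: 32.55
ee_pos: [0.5883, 0.3195, 0.1219]
tcp_rot: [[0.129, 0.002, 0.992], [-0.992, 0.001, 0.129], [-0.001, -1.0, 0.003]]
contact_force: [0.7, 0.6, -1.8]
grip_width: 0.601
```

```bash
python3 go.py 0.5695 0.0468 0.1202 0.13
```

```text
t 32.55 p [0.5883 0.3195 0.1219] yaw 0.1298 tilt -1.0 w 0.601 F [ 0.7  0.6 -1.8]
dx dy dz [ 0.268   0.0013 -0.0539] roll -0.0002
```

Emit:
play_rows:
  increments:
    - [130,0.015,0,-0.004,0]
    - [130,0.045,0,-0.01,0]
    - [130,0.08,0,-0.018,0]
    - [130,0.118,0,-0.026,0]
    - [130,0.156,0,-0.034,0]

```text
time: 33.05
ee_pos: [0.5731, 0.158, 0.1176]
tcp_rot: [[0.13, -0.001, 0.992], [-0.992, -0.0, 0.13], [0.0, -1.0, -0.001]]
contact_force: [0.2, 0.5, -1.6]
grip_width: 0.603
```

Emit:
play_rows:
  increments:
    - [130,0.038,0,-0.008,0]
    - [130,0.07,0,-0.014,0]
    - [130,0.095,0,-0.018,0]
    - [130,0.108,0,-0.02,0]
    - [130,0.111,0,-0.02,0]

```text
time: 33.55
ee_pos: [0.5683, 0.0462, 0.1182]
tcp_rot: [[0.128, -0.001, 0.992], [-0.992, -0.0, 0.128], [0.0, -1.0, -0.001]]
contact_force: [-0.9, 0.6, -2.4]
grip_width: 0.598
```

Emit:
play_rows:
  increments:
    - [130,0,0,0,0]
    - [130,0,0,0,0]

```text
time: 33.75
ee_pos: [0.5687, 0.0483, 0.1184]
tcp_rot: [[0.13, -0.0, 0.992], [-0.992, 0.0, 0.13], [-0.0, -1.0, -0.0]]
contact_force: [-0.1, 0.8, -2.4]
grip_width: 0.601
```

```bash
python3 go.py 0.5695 0.0468 0.069 0.13
```

```text
t 33.75 p [0.5687 0.0483 0.1184] yaw 0.1305 tilt -1.0 w 0.601 F [-0.1  0.8 -2.4]
dx dy dz [0.0016 0.0494 0.0006] roll 0.0005
```

Emit:
play_rows:
  increments:
    - [130,0.001,0.01,0.001,0]
    - [130,0.001,0.024,0.001,0]
    - [130,0.001,0.036,0.001,0]
    - [130,0.001,0.042,0.001,0]
    - [130,0.001,0.044,0.001,0]

```text
time: 34.25
ee_pos: [0.5694, 0.0467, 0.0733]
tcp_rot: [[0.13, -0.002, 0.992], [-0.992, -0.0, 0.13], [-0.0, -1.0, -0.002]]
contact_force: [1.1, 0.5, -1.5]
grip_width: 0.6
```

Emit:
play_rows:
  increments:
    - [130,0,0.001,0,0]
    - [130,0,0.002,0,0]
    - [130,0,0.002,0,0]

```text
time: 34.55
ee_pos: [0.57, 0.0466, 0.073]
tcp_rot: [[0.129, 0.001, 0.992], [-0.992, 0.0, 0.129], [0.0, -1.0, 0.001]]
contact_force: [-0.3, -0.1, -2.3]
grip_width: 0.602
```

Emit:
play_rows:
  increments:
    - [130,0,0.001,0,0]
    - [130,0,0.002,0,0]
    - [130,0,0.002,0,0]

```text
time: 34.85
ee_pos: [0.5698, 0.0466, 0.0706]
tcp_rot: [[0.129, -0.0, 0.992], [-0.992, -0.0, 0.129], [-0.0, -1.0, -0.0]]
contact_force: [0.0, -0.0, -2.1]
grip_width: 0.6
```

Emit:
play_rows:
  increments:
    - [130,0,0.001,0,0]
    - [130,0,0.002,0,0]
    - [130,0,0.002,0,0]

```text
time: 35.15
ee_pos: [0.57, 0.0466, 0.0688]
tcp_rot: [[0.129, 0.0, 0.992], [-0.992, 0.0, 0.129], [0.0, -1.0, 0.0]]
contact_force: [0.4, 1.0, 0.7]
grip_width: 0.601
```

Emit:
play_rows:
  increments:
    - [110,0,0.001,0,0]
    - [95,0,0.001,0,0]
    - [70,0,0.001,0,0]
    - [40,0,0.001,0,0]
    - [0,0,0.001,0,0]

```text
time: 35.65
ee_pos: [0.5698, 0.0466, 0.0675]
tcp_rot: [[0.129, -0.0, 0.992], [-0.992, -0.0, 0.129], [-0.0, -1.0, -0.0]]
contact_force: [-0.4, 0.2, 0.6]
grip_width: 0.838
```

Emit:
play_rows:
  increments:
    - [0,0,0,0,0]
    - [0,0,-0.02,0,0]
    - [0,0,-0.06,0,0]
    - [0,0,-0.1,0,0]
    - [0,0,-0.115,0,0]

```text
time: 36.15
ee_pos: [0.5708, 0.0467, 0.1869]
tcp_rot: [[0.129, 0.005, 0.992], [-0.992, 0.0, 0.129], [0.0, -1.0, 0.005]]
contact_force: [0.3, 0.2, 1.8]
grip_width: 0.997
```

```bash
python3 go.py 0.494 0.308 0.185 0.09
```

```text
t 36.15 p [0.5708 0.0467 0.1869] yaw 0.1298 tilt -0.99999 w 0.997 F [0.3 0.2 1.8]
dx dy dz [-0.2691  0.0016 -0.0424] roll 0.0398
```

Emit:
play_rows:
  increments:
    - [0,-0.045,0,-0.007,0.02]
    - [0,-0.09,0,-0.014,0.04]
    - [0,-0.135,0,-0.021,0.04]
    - [0,-0.18,0,-0.028,0.04]
    - [0,-0.225,0,-0.035,0.04]

```text
time: 36.65
ee_pos: [0.5051, 0.2668, 0.1823]
tcp_rot: [[0.09, -0.0, 0.996], [-0.996, -0.0, 0.09], [0.0, -1.0, -0.0]]
contact_force: [1.4, -0.3, 0.1]
grip_width: 0.999
```

Emit:
play_rows:
  increments:
    - [0,-0.03,0,-0.004,0]
    - [0,-0.042,0,-0.006,0]
    - [0,-0.044,0,-0.006,0]
    - [0,-0.044,0,-0.006,0]

```text
time: 37.05
ee_pos: [0.4963, 0.3078, 0.1823]
tcp_rot: [[0.09, -0.0, 0.996], [-0.996, -0.001, 0.09], [0.0, -1.0, -0.0]]
contact_force: [0.6, 0.2, 0.0]
grip_width: 1.003
```

```bash
python3 go.py 0.494 0.308 0.0345 0.09
python3 - <<'E'
from meas import *
im={n:grab_frame(n) for n in("scene","top")}
n='top'
k,c=getm(n,'tin');print(c)
if k is not None: print(fit2(tinm(.04),{n:k},{},[.569,.046,.1]))
a=[cv2.resize(im["scene"][130:330,250:450],None,fx=2,fy=2),cv2.resize(im["top"][150:350,100:300],None,fx=2,fy=2)]
cv2.imwrite('pics/g9.png',np.hstack(a)[:,:,::-1])
E
```

```text
t 37.05 p [0.4963 0.3078 0.1823] yaw 0.0897 tilt -1.0 w 1.003 F [0.6 0.2 0. ]
dx dy dz [-0.0005  0.1478 -0.0022] roll -0.0003
0.73
(array([0.569, 0.046, 0.1  ]), np.float64(1.0))
```

View pics/g9.png

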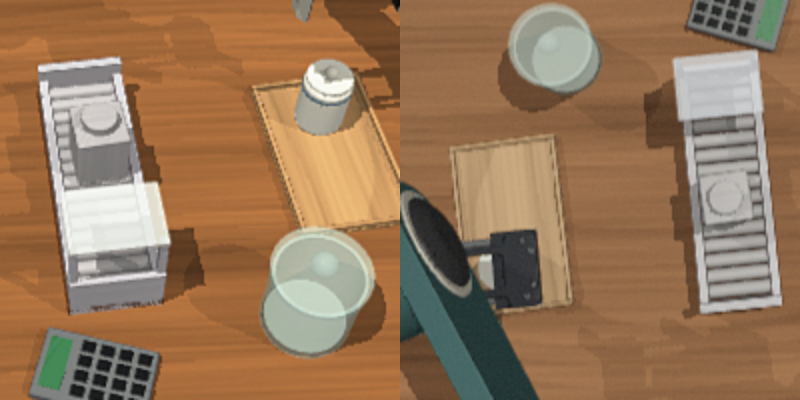

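The tin is back at (725, 197) in the right view, the same pixel as before (the net's tin mask this time was on something else). Now the jar.

Emit:
play_rows:
  increments:
    - [0,0,0.03,-0.002,0]
    - [0,0,0.07,-0.002,0]
    - [0,0,0.11,-0.002,0]
    - [0,0,0.135,-0.002,0]
    - [0,0,0.143,-0.002,0]

```text
time: 37.7
ee_pos: [0.4933, 0.3067, 0.0368]
tcp_rot: [[0.088, -0.003, 0.996], [-0.996, -0.002, 0.088], [0.002, -1.0, -0.003]]
contact_force: [-0.2, 0.1, -0.6]
grip_width: 0.998
```

Emit:
play_rows:
  increments:
    - [0,0,0,0,0]
    - [0,0,0,0,0]

```text
time: 37.9
ee_pos: [0.495, 0.3083, 0.0413]
tcp_rot: [[0.089, 0.002, 0.996], [-0.996, 0.001, 0.089], [-0.001, -1.0, 0.002]]
contact_force: [0.2, -1.0, 0.3]
grip_width: 0.999
```

```bash
python3 go.py 0.494 0.308 0.0345 0.09
```

```text
t 37.9 p [0.495  0.3083 0.0413] yaw 0.0893 tilt -1.0 w 0.999 F [ 0.2 -1.   0.3]
dx dy dz [ 0.0003  0.0068 -0.001 ] roll -0.0007
```

Emit:
play_rows:
  increments:
    - [40,0,0.003,-0.001,0]
    - [70,0,0.006,-0.001,0]
    - [90,0,0.006,-0.001,0]
    - [100,0,0.006,-0.001,0]
    - [105,0,0.006,-0.001,0]

```text
time: 38.4
ee_pos: [0.4932, 0.3083, 0.0338]
tcp_rot: [[0.09, 0.0, 0.996], [-0.996, 0.0, 0.09], [-0.0, -1.0, 0.0]]
contact_force: [1.1, 0.6, -0.6]
grip_width: 0.625
```

Emit:
play_rows:
  increments:
    - [130,0,0,0,0]
    - [130,0,0,0,0]
    - [130,0,0,0,0]

```text
time: 38.7
ee_pos: [0.4932, 0.3082, 0.0338]
tcp_rot: [[0.09, 0.0, 0.996], [-0.996, 0.0, 0.09], [-0.0, -1.0, 0.0]]
contact_force: [-1.0, -1.0, 2.3]
grip_width: 0.599
```

Emit:
play_rows:
  increments:
    - [130,0,-0.006,0,0]
    - [130,0,-0.02,0,0]
    - [130,0,-0.045,0,0]
    - [130,0,-0.07,0,0]
    - [130,0,-0.085,0,0]

```text
time: 39.2
ee_pos: [0.4936, 0.3085, 0.1217]
tcp_rot: [[0.09, 0.002, 0.996], [-0.996, 0.001, 0.09], [-0.001, -1.0, 0.002]]
contact_force: [-0.4, 0.2, -1.7]
grip_width: 0.603
```

```bash
python3 go.py 0.4906 0.0355 0.1202 0.09
```

```text
t 39.2 p [0.4936 0.3085 0.1217] yaw 0.0899 tilt -1.0 w 0.603 F [-0.4  0.2 -1.7]
dx dy dz [ 0.2716  0.0011 -0.0275] roll -0.0001
```

Emit:
play_rows:
  increments:
    - [130,0.015,0,-0.002,0]
    - [130,0.045,0,-0.005,0]
    - [130,0.08,0,-0.009,0]
    - [130,0.118,0,-0.013,0]
    - [130,0.156,0,-0.017,0]

```text
time: 39.7
ee_pos: [0.4893, 0.1492, 0.1176]
tcp_rot: [[0.09, -0.001, 0.996], [-0.996, -0.001, 0.09], [0.0, -1.0, -0.001]]
contact_force: [0.3, 0.3, -1.8]
grip_width: 0.597
```

Emit:
play_rows:
  increments:
    - [130,0.038,0,-0.004,0]
    - [130,0.07,0,-0.007,0]
    - [130,0.098,0,-0.01,0]
    - [130,0.112,0,-0.01,0]
    - [130,0.115,0,-0.01,0]

```text
time: 40.2
ee_pos: [0.4902, 0.0345, 0.1181]
tcp_rot: [[0.088, -0.001, 0.996], [-0.996, -0.0, 0.088], [-0.0, -1.0, -0.001]]
contact_force: [0.2, 0.2, -2.5]
grip_width: 0.597
```

Emit:
play_rows:
  increments:
    - [130,0,0,0,0]
    - [130,0,0,0,0]

```text
time: 40.4
ee_pos: [0.4904, 0.0366, 0.1184]
tcp_rot: [[0.09, -0.0, 0.996], [-0.996, 0.0, 0.09], [-0.0, -1.0, -0.0]]
contact_force: [0.3, -0.5, -2.7]
grip_width: 0.6
```

```bash
python3 go.py 0.4906 0.0355 0.0688 0.09
```

```text
t 40.4 p [0.4904 0.0366 0.1184] yaw 0.0904 tilt -1.0 w 0.6 F [ 0.3 -0.5 -2.7]
dx dy dz [0.0011 0.0496 0.0001] roll 0.0004
```

Emit:
play_rows:
  increments:
    - [130,0.001,0.01,0,0]
    - [130,0.001,0.024,0,0]
    - [130,0.001,0.036,0,0]
    - [130,0.001,0.043,0,0]
    - [130,0.001,0.045,0,0]

```text
time: 40.9
ee_pos: [0.49, 0.035, 0.0722]
tcp_rot: [[0.09, -0.002, 0.996], [-0.996, -0.0, 0.09], [-0.0, -1.0, -0.002]]
contact_force: [-0.2, 0.7, -2.4]
grip_width: 0.6
```

Emit:
play_rows:
  increments:
    - [130,0,0.001,0,0]
    - [130,0,0.002,0,0]
    - [130,0,0.002,0,0]

```text
time: 41.2
ee_pos: [0.4908, 0.0349, 0.072]
tcp_rot: [[0.09, 0.001, 0.996], [-0.996, 0.0, 0.09], [0.0, -1.0, 0.001]]
contact_force: [-0.4, -0.8, -2.7]
grip_width: 0.598
```

Emit:
play_rows:
  increments:
    - [130,0,0.001,0,0]
    - [130,0,0.002,0,0]
    - [130,0,0.002,0,0]

```text
time: 41.5
ee_pos: [0.4906, 0.0349, 0.0696]
tcp_rot: [[0.09, -0.0, 0.996], [-0.996, -0.0, 0.09], [0.0, -1.0, -0.0]]
contact_force: [0.7, 0.1, -1.8]
grip_width: 0.597
```

Emit:
play_rows:
  increments:
    - [130,0,0.001,0,0]
    - [130,0,0.001,0,0]

```text
time: 41.7
ee_pos: [0.4907, 0.0349, 0.0688]
tcp_rot: [[0.09, 0.0, 0.996], [-0.996, 0.0, 0.09], [-0.0, -1.0, 0.0]]
contact_force: [0.3, -0.7, -1.2]
grip_width: 0.594
```

Emit:
play_rows:
  increments:
    - [110,0,0.001,0,0]
    - [95,0,0.001,0,0]
    - [70,0,0.001,0,0]
    - [40,0,0.001,0,0]
    - [0,0,0.001,0,0]

```text
time: 42.2
ee_pos: [0.4905, 0.0349, 0.0676]
tcp_rot: [[0.09, -0.0, 0.996], [-0.996, -0.0, 0.09], [-0.0, -1.0, -0.0]]
contact_force: [-0.1, 1.0, -0.3]
grip_width: 0.836
```

Emit:
play_rows:
  increments:
    - [0,0,0,0,0]
    - [0,0,-0.02,0,0]
    - [0,0,-0.06,0,0]
    - [0,0,-0.1,0,0]
    - [0,0,-0.125,0,0]

```text
time: 42.7
ee_pos: [0.491, 0.0349, 0.1957]
tcp_rot: [[0.09, 0.003, 0.996], [-0.996, 0.0, 0.09], [0.0, -1.0, 0.003]]
contact_force: [0.1, -0.2, -1.0]
grip_width: 1.001
```

Emit:
play_rows:
  increments:
    - [0,-0.04,0,0,0]
    - [0,-0.08,0,0,0]
    - [0,-0.12,0,0,0]
    - [0,-0.16,0,0,0]
    - [0,-0.2,0,0,0]

```text
time: 43.2
ee_pos: [0.4722, 0.2357, 0.1927]
tcp_rot: [[0.09, 0.0, 0.996], [-0.996, 0.0, 0.09], [-0.0, -1.0, 0.0]]
contact_force: [0.9, 0.2, -0.6]
grip_width: 1.0
```

Emit:
play_rows:
  increments:
    - [0,0,0,0,0]
    - [0,0,0,0,0]
    - [0,0,0,0,0]

```text
time: 43.5
ee_pos: [0.4728, 0.2333, 0.1926]
tcp_rot: [[0.089, -0.0, 0.996], [-0.996, -0.0, 0.089], [0.0, -1.0, -0.0]]
contact_force: [-0.1, -0.3, 1.0]
grip_width: 1.001
```

Run:
```python
from meas import *
im={n:grab_frame(n) for n in("scene","top")}
for n in im:
    for l,mod,q in(('jar',jarm(.04),[.4906,.0355,0]),('tin',tinm(.04),[.5695,.0468,.1]),('carton',carm(.14),[.487,-.33,.09])):
        k,c=getm(n,l)
        if k is not None: print(n,l,c,fit2(mod,{n:k},{},q))
    cv2.imwrite(f'pics/end_{n}.png',im[n][:,:,::-1])
print(sense()['time'],sense()['contact_force'])
```

```text
scene jar 0.82 (array([0.4882, 0.0359, 0.045 ]), np.float64(0.26142671143699037))
scene tin 0.78 (array([0.5705, 0.0467, 0.1024]), np.float64(0.04731588885891558))
scene carton 0.75 (array([ 0.4874, -0.3296,  0.1198]), np.float64(0.051960185418089))
top jar 0.83 (array([0.4924, 0.0339, 0.0258]), np.float64(0.0520063037943993))
top tin 0.85 (array([0.5703, 0.0463, 0.1263]), np.float64(0.052166310472119726))
top carton 0.91 (array([ 0.4879, -0.3306,  0.0853]), np.float64(0.04452767374115685))
43.9 [-0.2775  0.5532  0.3589]
```

View pics/end_scene.png

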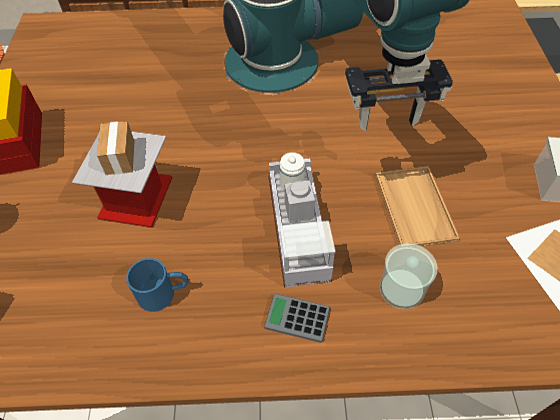

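View pics/end_top.png

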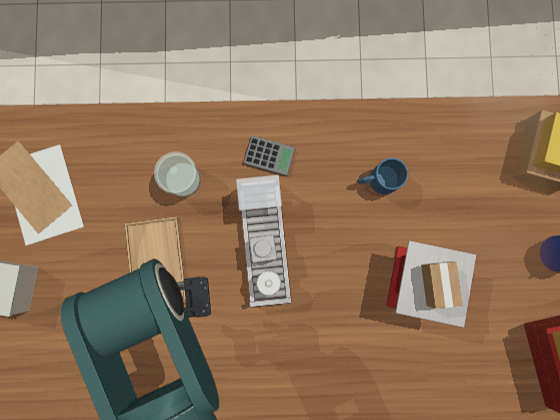

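The jar (268, 284) and tin (263, 249) are back at their starting pixels in the top view. The carton stands on the pan at (441, 285), the bystanders haven't moved and the arm is clear. Handing in.

```bash
python3 -c "
from bench import *
print(close_job())"
```

```text
the job is handed in; nothing more can be done
None
```

The whole job was carried out and handed in at about 44 s of the 136 s allowed; the hand-in reports no verdict.

**What I did:**
- The jar and the tin went into the side tray.
- I pulled the carton along the rollers until it touched the end stop.
- I gripped it again in its middle, lifted it off and set it on the scale's pan.
- The tin and then the jar went back to the places where I had gripped them.

**Last checks, from both cameras:**
- **Carton:** it stands upright about 1 mm from the pan's middle.
- **Tin and jar:** both stand upright on the rollers. The fits put the tin about 1–2 mm from its start and the jar about 1–3 mm.
- **Surroundings:** the glass jar, mug and calculator look unmoved, and the arm is clear of everything.

**What failed or disagreed:**
- One tin detection, made after I put the tin back, pointed at the wrong thing. The picture and the final fits showed the tin in place.
- The final scene-view fit of the jar was poor because the tin partly hides it. The top view and the gripper position agreed to about 2 mm.
- The jar was released when the force showed only partial contact with the rollers, after one more millimetre down while opening; it stood upright afterwards.

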